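# Lift the warm soap bar off the warming plate onto the curing rack

## Robot

A 7-joint arm with a two-finger parallel gripper is mounted at the origin on a cart in front of the work surface, level with it; the furniture and walls round the work are solid. World frame = base frame: x ahead of the robot, y to its left, z up, the work surface at z = 0. Lengths are in m, angles in rad, forces in N, time in s.
With the tool pointing down it reaches from about 0.4 to 0.9 m from the base axis. Payload 5.6 kg.
Tool frame: the origin (TCP) lies where the fingers leave the gripper's body, on its centre line; the fingertips stand 88 mm ahead of it and the grasp point (between the pads) lies 69 mm ahead of it (env.hold_point_z is the distance from the TCP to the grasp point, in m); y points along the fingers, z is the direction in which the jaws open and shut, and the axes are right-handed (so a half turn about y gives the same grasp; the last joint's range is limited). The gripper opens to 92 mm and grips with 3 to 60 N. Pads are 20 mm wide; open, the fingers measure 128 mm over their backs; the gripper's body (75 mm by 189 mm) begins 69 mm behind the grasp point.
Start: joints at [1.079, 0.468, -0.012, 1.603, 0.006, 1.071, -0.056], TCP at [0.282, -0.586, 0.303] pointing down, gripper open.
Joint ranges: [-2.53, 2.53], [-0.31, 2.02], [-1.57, 1.55], [0.28, 2.44], [-1.29, 4.43], [0.15, 1.84], [-2.92, 2.92]. Speed limits (rad/s): [2.57, 2.57, 3.14, 3.14, 3.14, 3.14, 3.14].

## Interface

Orientations are given as a unit quaternion [x, y, z, w].
In Python, from bench import env, read_camera, get_calibration, workorder gives the robot as it stands.
- The arm moves only by the tool play_rows, never from a script. Its argument "increments" is a list of rows, each a list of 7 numbers: the opening, from -1 (shut) to 1 (fully open), so that 0 is half open, then the shift along the tool's x, y, z in cm, then the turn, a rotation vector about the tool's x, y, z in rad. A call has 1 to 8 rows; each row is the pose to reach, as a shift and turn from the pose commanded when the call began, along the tool's axes at that moment; what a row does not reach only later rows make up. A row lasts 1/8 s, in which the tool goes at most 62.5 mm and 10.7 degrees, less where a joint would pass 70% of its speed; a pose out of reach is approached as far as the arm can. A call with a gripper value outside its range is refused whole. The fingers move at their own pace and stop on an object; "grip_force" is the grip in N (left out, the last holds). Time passes only in rows, so rows that repeat a pose let the fingers close. It gives the time, the measured TCP pose, the force and the opening at its end, in the units of the state.
- env.state(): the state, without advancing time (a new reading comes with each control period).
- read_camera(name): name is "side" or "top"; returns the picture (400x640x3 uint8, red, green, blue); there is no depth.
- get_calibration(name): a dict with "camera_matrix" (3x3 intrinsics, pixels), "dist" ([k1, k2, p1, p2, k3] as OpenCV has them; the pictures are not rectified), "camera_from_world" (4x4, takes a point from world to camera coordinates). Camera axes: x right, y down, z forward; pixel columns grow to the right and rows downward; lengths in m; the calibration is good to about 2 mm. A picture is of the moment at which its call begins. get_calibration takes no time and is no camera call.
- workorder.close_job(): hands the job in, once; it reports no verdict.
The state is a dict: "t": time; "q": joint angles; "dq": joint speeds; "joint_efforts": joint torques, N m; "tool_pos": TCP position; "tool_rot": TCP orientation; "contact_force": force on the tool from outside, world axes, zero at the start; "wrist_torque": the same for the moment, N m; "opening": opening from 0.0 (shut) to 1.0 (fully open).
Only numpy, scipy, OpenCV 4.12 (cv2) and the standard library are available. Lean on these libraries where they do the work, as an engineer would, in place of code of your own. Each camera call takes 0.05 s, during which the arm holds its last target.

## Task

The bar of laundry soap on the warming plate has dried: flip the plate's toggle switch off first, then slip the two-tined lifter under the green bar and carry it on the lifter to the free bay of the slatted curing rack. The warm bar dents, so never touch it with the fingers; set it down gently, flat on the slats, square and in the middle of the bay, and draw the lifter out from between the slats. Leave the lifter lying flat on the worktop and everything else where it was.

Things in the scene. Friction and masses are not known exactly. Their poses are not given: they have to be found in the camera images.
- warmer: Cream warming plate, fixed, 170 x 156 mm, bare metal top 40 mm up, open in front (x = -85 mm). Origin: centre of underside, on the worktop; x to its back, y to its left, z up. Steel back stop 18 mm high, face at x = +75; side rims 5 mm high, inner faces y = +-70. Dark switch pod on its right: 118 x 60, centre x = -22, y = -107, top 48 mm up. Stands left or right, turned up to 0.25 rad.
- toggle (a joint): Steel bat switch on the pod: bat 36 mm long, 9 mm thick, pivoting at point toggle_pivot about the warmer's y axis. 0 rad = on (leaning 0.4 rad to the warmer's front, red mark), 0.8 rad = off (leaning 0.4 rad to its back, white mark). A spring snaps it to the nearer end; centre at 0.4 rad; about 1 N at the tip starts it.
- toggle_pivot (a point): The toggle's pivot in the pod's top: 46 mm above the worktop, at x = -25, y = -107 mm in the warmer's frame; axes as the warmer's. The bat's tip when on is 14 mm in front of it (-x) and 33 mm above it.
- soap: Green soap bar, 64 (x) x 88 (y) x 20 mm, about 0.11 kg, loose, flat on the warming plate, some 3 to 20 mm in front of the back stop, up to 0.12 rad askew. Origin: centre of its underside. All edges bevelled by 4 mm, so a thin edge can start under it. Pushed from the front it may slide back to the stop; the tines then run in under it.
- lifter: Lifter (turner with two flat steel tines), 0.15 kg, lying balanced on its tines. x along the tines to the tips, z up. Origin: underside, midway between the tine roots. Tines x = 0 to 74 mm, 15 wide, centred y = +-17, 2.8 thick, tapering to 0.8 over the last 24. Bridge 49 wide, x = -14 to 0. A steep shank carries the dark handle: level bar 20 wide, z = 44 to 66, x = -16 to -106 mm.
- lifter_grip (a point): Middle of the front of the lifter's handle, the place to grip it across its 20 mm width: x = -36, y = 0, z = 55 mm in the lifter's frame, same axes.
- rack: Wooden curing rack, fixed, on the other side from the warmer, turned up to 0.25 rad. Origin: centre of underside, on the worktop; x to its back, y left. Slats along x, -36 to 36 mm, 8 thick, at y = +-16, +-50, +-84, tops 40 mm up; gaps in a bay 26 wide, open in front and above, down to cross bars with tops 16 mm up. Left bay (y = +50) holds a beige bar, right bay (y = -50) is free.
- free_bay (a point): Centre of the free bay at the height of the slat tops (40 mm above the worktop), on the middle slat; axes as the rack's. Here the underside centre of the green bar belongs, with the same axes or turned by half a turn.
- cured_bar: Beige soap bar of the same size lying in the rack's left bay, loose; leave it alone. Origin: centre of its underside.
- dial_timer: White kitchen timer, 68 x 68 x 49 mm, loose bystander. Origin: centre of its underside.
- sewing_tape: Blue-grey tape measure, 52 x 56 x 18 mm, loose bystander. Origin: centre of its underside.
- soap_pump: Amber pump bottle with a black head, 65 x 74 mm, 176 mm high, standing in the middle of the worktop behind the lifter, between warmer and rack; loose bystander, easily knocked. Origin: centre of its underside.
Mind the look-alikes: they are no part of the job. What is shaped like the soap but blue is not meant.

How it is judged:
By the outcome, as a careful person would: the job done as asked, in the order asked, and still so for the second after the job is handed in, with the robot touching nothing.
It also fails if it takes over 72 s, if anything falls off the work surface, if the arm or the gripper's body presses on something with over 40 N, if the wrist force passes 120 N, or if a joint passes its speed limit or range.

## Working session

There is one attempt and no reset: what is moved stays moved. The work goes in short steps, Python scripts to look and compute and a tool call to move; the robot and the scene stay as the last step left them, time stands still between calls to the robot, and variables do not carry over. Pictures are saved under pics/ and viewed, and the job is handed in when it is done.

Besides the shell and the picture viewer there is one more tool, called by a JSON object that holds its "op" and its "data". play_rows: Moves the arm, as the interface text tells. Its arguments: {"type":"object","properties":{"increments":{"type":"array"},"grip_force":{"type":"number"}},"required":["increments"]}

```bash
ls -la; mkdir -p pics
python3 - <<'E'
from bench import env, read_camera, get_calibration, workorder
import cv2, numpy as np
for n in("top","side"):
    im=read_camera(n); cv2.imwrite(f"pics/{n}0.png",im[:,:,::-1])
    c=get_calibration(n); print(n,{k:np.round(v,4).tolist() for k,v in c.items()})
print(env.state())
E
```

```text
total 12
drwxr-xr-x  3 agent agent 4096 Dec  6 16:26 .
drwxr-xr-x 23 root  root  4096 Dec  6 16:26 ..
drwxr-xr-x  2 agent agent 4096 Dec  6 16:26 pics
top {'camera_matrix': [[431.9445, 0.0, 319.1816], [0.0, 431.9445, 202.042], [0.0, 0.0, 1.0]], 'dist': [-0.1035, 0.0, 0.0, 0.0, 0.0], 'camera_from_world': [[0.0181, -0.9998, 0.0101, -0.0954], [-0.9965, -0.0188, -0.082, 0.5497], [0.0821, -0.0086, -0.9966, 1.5911], [0.0, 0.0, 0.0, 1.0]]}
side {'camera_matrix': [[394.7373, 0.0, 322.6982], [0.0, 394.7373, 199.7859], [0.0, 0.0, 1.0]], 'dist': [-0.0482, 0.0, 0.0, 0.0, 0.0], 'camera_from_world': [[-0.9137, -0.4063, -0.0076, 0.4589], [-0.3282, 0.7489, -0.5757, 0.27], [0.2396, -0.5235, -0.8176, 1.0581], [0.0, 0.0, 0.0, 1.0]]}
{'t': 0.1, 'q': array([ 1.07898146,  0.46828783, -0.01157552,  1.60349788,  0.00602197,
        1.07141825, -0.05628521]), 'dq': array([-3.48408110e-06, -1.33367908e-03,  3.56376382e-04, -2.95065792e-03,
        9.25800564e-04, -1.89255798e-03,  1.25974861e-03]), 'joint_efforts': array([ 7.25132959e-04, -5.21641982e+01, -1.26897063e-02, -2.44365424e+01,
       -5.68467553e-02,  1.40626132e-02,  6.35351330e-05]), 'tool_pos': array([ 0.28180097, -0.58532075,  0.30185026]), 'tool_rot': array([-0.15750347,  0.68991175, -0.68885161,  0.15715563]), 'contact_force': array([-0.43816743,  0.0891237 ,  0.08181737]), 'wrist_torque': array([-0.03881593,  0.00098523,  0.02360016]), 'opening': 0.9969329298705548}
```

View pics/top0.png

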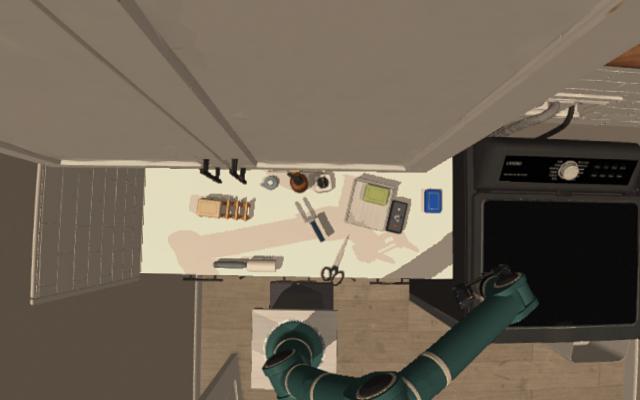

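View pics/side0.png

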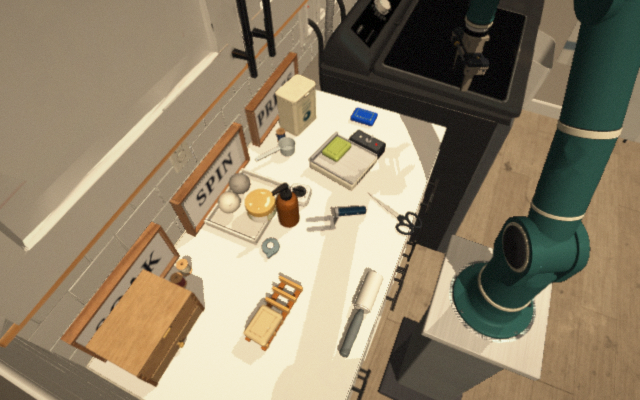

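Top view: warmer with green bar at about (377,193), blue decoy at (433,201) right of it, lifter at (311,220), rack at (225,208) with beige bar at (209,207), pump at (299,182). Scissors at (335,260) and a roller at (247,265) in front. Candidates for "soap": green (377,193) chosen; blue (433,201) and beige (209,207) rejected. Close crops next.

Run:
```python
import cv2
t=cv2.imread("pics/top0.png"); s=cv2.imread("pics/side0.png")
f=lambda im,x0,y0,x1,y1,k,n: cv2.imwrite(n,cv2.resize(im[y0:y1,x0:x1],None,fx=k,fy=k,interpolation=cv2.INTER_CUBIC))
f(t,290,165,450,285,5,"pics/c1.png"); f(t,180,165,310,255,6,"pics/c2.png")
f(s,290,90,430,190,5.5,"pics/c3.png"); f(s,230,170,380,280,5.2,"pics/c4.png");f(s,230,260,320,360,6,"pics/c5.png")
```

```text
(no output)
```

View pics/c1.png

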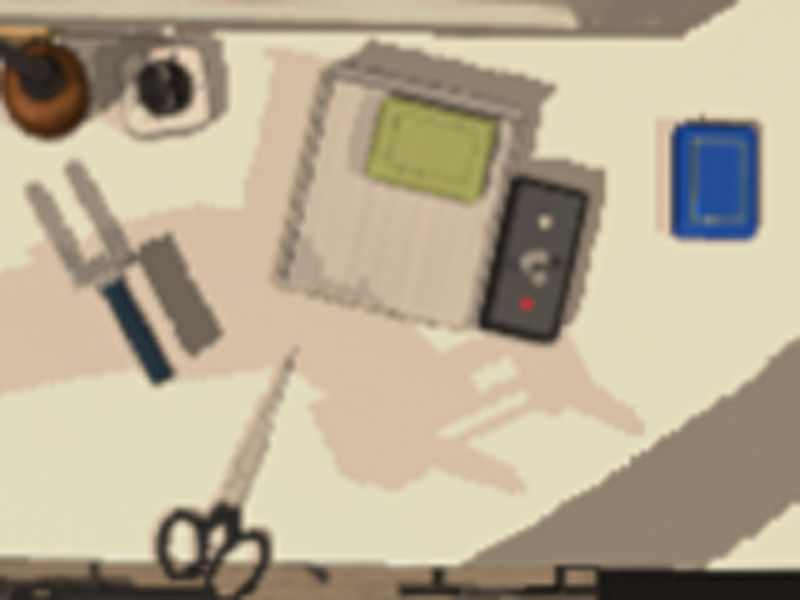

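View pics/c2.png

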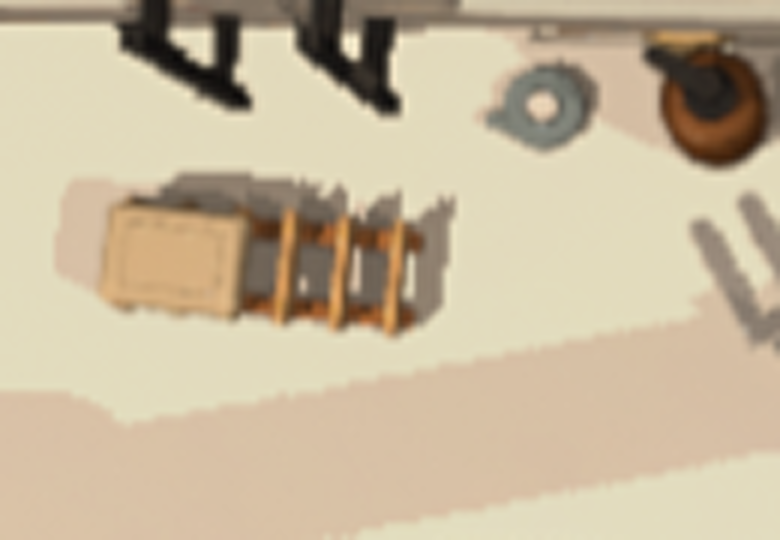

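View pics/c3.png

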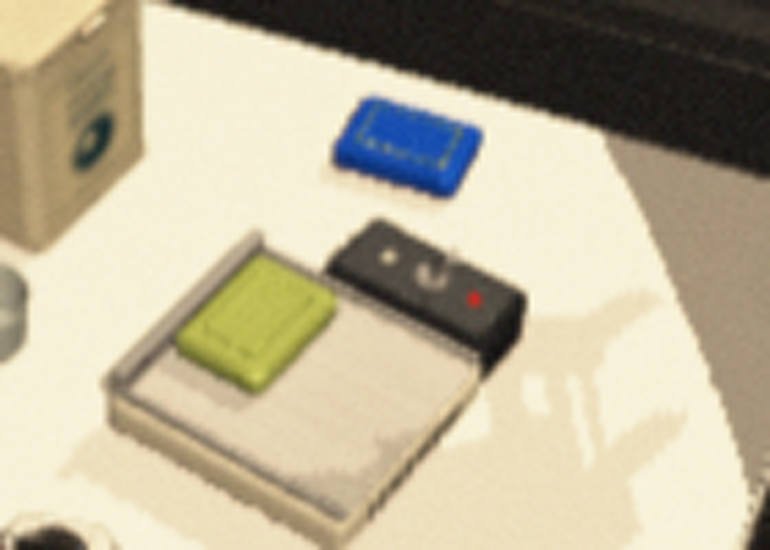

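View pics/c4.png

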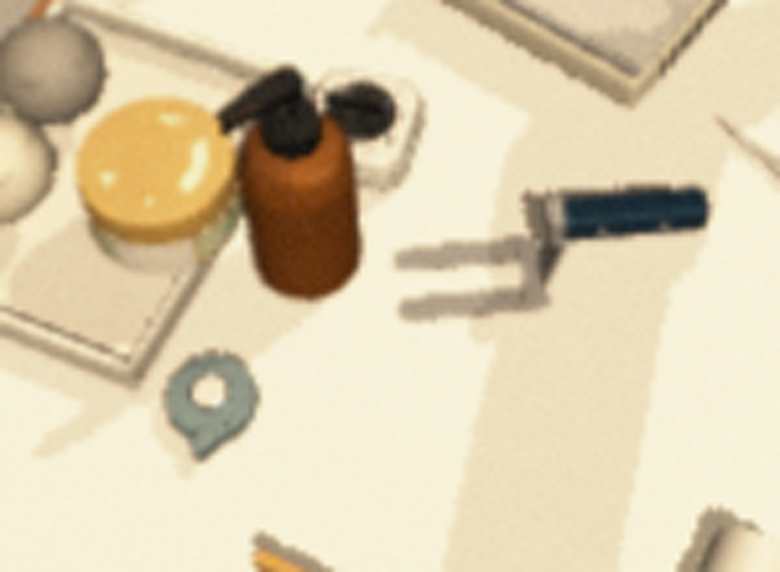

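View pics/c5.png

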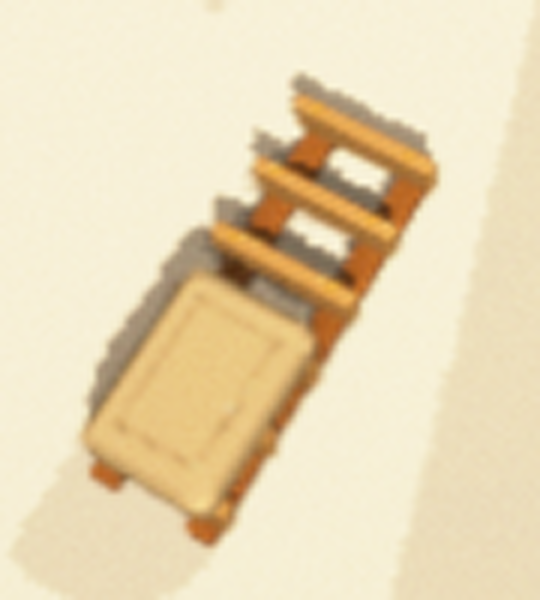

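```bash
cat > h.py <<'E'
import cv2, numpy as np
from scipy.optimize import least_squares
from scipy.spatial.transform import Rotation as R
from bench import env, read_camera, get_calibration, workorder
CAL={n:get_calibration(n) for n in("top","side")}
def proj(n,P):
    c=CAL[n]; M=np.array(c["camera_from_world"])
    return cv2.projectPoints(np.float64(P).reshape(-1,3),cv2.Rodrigues(M[:3,:3])[0],M[:3,3],np.array(c["camera_matrix"]),np.array(c["dist"]))[0].reshape(-1,2)
def uncrop(p,x0,y0,k): return (np.array(p,float)+.5)/k-.5+[x0,y0]
def place(x,y,yaw,P,z=0):
    c,s=np.cos(yaw),np.sin(yaw); P=np.float64(P).reshape(-1,3)
    return np.c_[x+c*P[:,0]-s*P[:,1],y+s*P[:,0]+c*P[:,1],z+P[:,2]]
def fit(obs,x0,z=0):
    """obs: {cam:(modelpts,pixels)}"""
    f=lambda v:np.concatenate([(proj(n,place(*v,P,z))-np.array(p)).ravel() for n,(P,p) in obs.items()])
    r=least_squares(f,x0,loss="soft_l1",x_scale=[.01,.01,.05]); return r.x,f(r.x).reshape(-1,2)
def rect(x0,x1,y0,y1,z): return [[x0,y0,z],[x1,y0,z],[x1,y1,z],[x0,y1,z]]
def poly(im,n,pts,col,off,k,closed=True):
    p=(proj(n,pts)-off+.5)*k-.5
    cv2.polylines(im,[np.int32(np.round(p*8))],closed,col,1,cv2.LINE_AA,3)
def crop(n,im,x0,y0,x1,y1,k): return cv2.resize(im[y0:y1,x0:x1],None,fx=k,fy=k,interpolation=cv2.INTER_CUBIC)
E
python3 - <<'E'
from h import *
mm=.001
W_t=np.array([[-81,-77,48],[-81,-137,48],[37,-137,48],[37,-77,48],[-85,78,40]])*mm
Wp_t=uncrop([[484,325],[553,340],[588,190],[516,178],[275,283]],290,165,5)
W_s=np.array([[-81,-77,48],[-81,-137,48],[37,-137,48],[37,-77,48]])*mm
Wp_s=uncrop([[490,342],[525,298],[380,220],[330,262]],290,90,5.5)
v,r=fit({"top":(W_t,Wp_t),"side":(W_s,Wp_s)},[.6,-.25,-.2]);print("warmer",v,r.round(1).tolist())
# rack: slat top ends
sl=lambda y:[[36,y,40],[-36,y,40]]
P=np.array(sl(-16)+sl(-50)+sl(-84))*mm
pt=uncrop([[290,211],[282,321],[342,217],[337,327],[397,222],[391,331]],180,165,6)
ps=uncrop([[216,230],[355,300],[258,164],[395,236],[298,102],[435,172]],230,260,6)
v,r=fit({"top":(P,pt),"side":(P,ps)},[.6,.2,0]);print("rack",v,r.round(1).tolist())
# lifter
P=np.array([[74,17,1],[74,-17,1],[-106,0,66]])*mm
pt=uncrop([[33,186],[73,163],[164,381]],290,165,5)
P2=np.array([[74,17,1],[74,-17,1],[-106,10,66]])*mm
ps=uncrop([[400,312],[397,262],[706,222]],230,170,5.2)
v,r=fit({"top":(P,pt),"side":(P2,ps)},[.6,0,.5]);print("lifter",v,r.round(1).tolist())
# soap top plane z=60 bevel 4
b=[[-28,40,20],[-28,-40,20],[28,-40,20],[28,40,20]]
P=np.array([[-32,44,10],[-32,-44,10],[32,-44,10],[32,44,10]])*mm
pt=uncrop([[367,178],[478,203],[497,121],[386,96]],290,165,5)
v,r=fit({"top":(P,pt)},[.6,-.25,-.2],.04);print("soap",v,r.round(1).tolist())
E
```

```text
warmer [ 0.54613922 -0.27348434 -0.22324813] [[-0.9, 0.6], [1.1, 1.5], [1.2, 0.4], [-0.1, -1.0], [-0.4, 0.1], [-0.9, 1.6], [2.2, -1.1], [-0.6, -1.7], [-1.3, 0.7]]
rack [ 0.51797272  0.27160502 -0.06261919] [[0.0, -0.2], [-0.5, 0.8], [0.4, -0.5], [-0.6, 0.6], [0.4, -0.6], [-0.5, 0.6], [-0.2, -0.2], [0.4, 0.5], [-0.4, -0.1], [0.4, -0.1], [-0.4, -0.3], [0.1, -0.4]]
lifter [ 0.49811066 -0.04733826  0.4969407 ] [[-0.3, -0.7], [-0.3, -0.2], [-0.3, 0.7], [-0.2, -0.1], [-0.3, -0.0], [1.7, -0.8]]
soap [ 0.58109753 -0.29424094 -0.2077856 ] [[-0.4, 0.0], [0.6, 0.4], [0.4, -0.0], [-0.5, -0.4]]
```

Overlay to verify.

```bash
cat >> h.py <<'E'
mm=.001
def W(x,y,w,P): return place(x,y,w,np.array(P)*mm)
def models(wp,rp,lp,sp,lz=0):
    L=[]
    if wp is not None:
        L+=[(W(*wp,rect(-81,37,-137,-77,48)),(0,0,255)),(W(*wp,rect(-85,75,-70,70,40)),(255,0,0)),(W(*wp,rect(-85,85,-78,78,0)),(255,0,255)),
         (W(*wp,[[-25,-107,46],[-39,-107,79]]),(255,255,0)),(W(*wp,[[-25,-107,46],[-11,-107,79]]),(0,255,255))]
    if rp is not None:
        for y in(-84,-50,-16,16): L.append((W(*rp,rect(-36,36,y-4,y+4,40)),(255,0,0)))
        L.append((W(*rp,rect(-32,32,-94,-6,40)),(0,255,0)))
    if lp is not None:
        for y in(-17,17): L.append((place(*lp,np.array(rect(0,74,y-7.5,y+7.5,2))*mm,lz),(0,0,255)))
        L+=[(place(*lp,np.array(rect(-106,-16,-10,10,66))*mm,lz),(255,0,255)),(place(*lp,np.array(rect(-14,0,-24.5,24.5,2))*mm,lz),(0,0,255))]
    if sp is not None:
        x,y,w,z=sp
        L+=[(place(x,y,w,np.array(rect(-28,28,-40,40,20))*mm,z),(0,0,255)),(place(x,y,w,np.array(rect(-32,32,-44,44,10))*mm,z),(255,0,0))]
    return L
def overlay(n,im,box,k,L,fn):
    c=crop(n,im,*box,k)
    for P,col in L: poly(c,n,P,col,np.array(box[:2]),k)
    cv2.imwrite(fn,c)
E
cat > poses.py <<'E'
wp=[0.5461,-0.2735,-0.2232]; rp=[0.5180,0.2716,-0.0626]; lp=[0.4981,-0.0473,0.497]; sp=[0.5811,-0.2942,-0.2078,.04]
E
python3 - <<'E'
from h import *; from poses import *
L=models(wp,rp,lp,sp); t=cv2.imread("pics/top0.png"); s=cv2.imread("pics/side0.png")
overlay("top",t,(290,165,450,285),5,L,"pics/o1.png");overlay("side",s,(290,90,430,190),5.5,L,"pics/o2.png")
overlay("top",t,(180,165,310,255),6,L,"pics/o3.png")
a=crop("s",s,300,190,380,240,1);overlay("side",s,(230,180,380,350),3.5,L,"pics/o4.png")
E
```

```text
(no output)
```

View pics/o1.png

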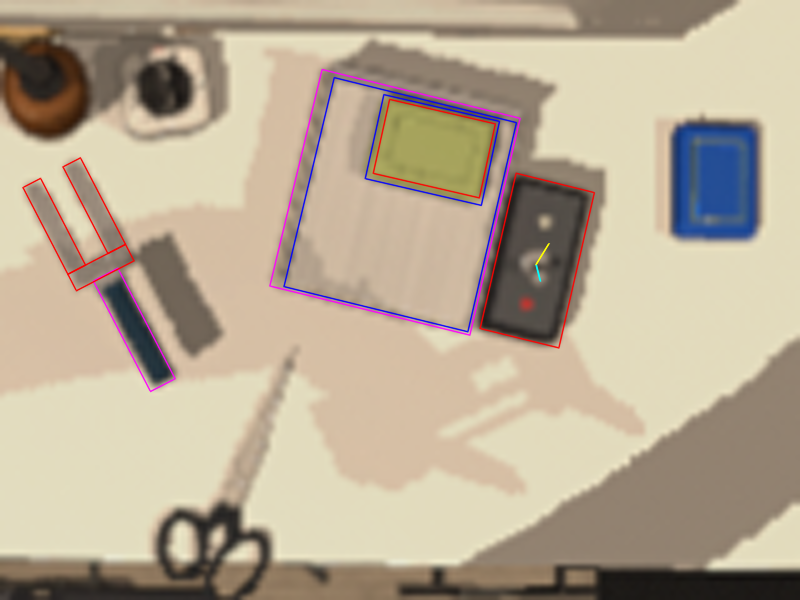

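View pics/o2.png

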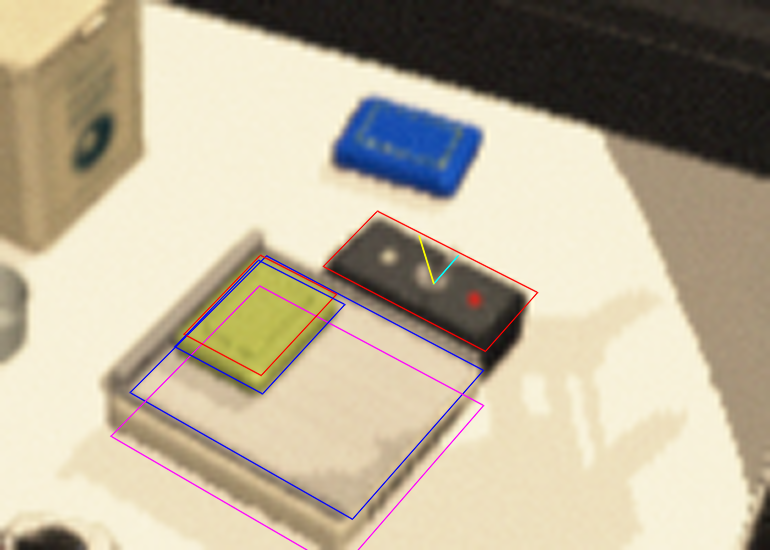

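View pics/o3.png

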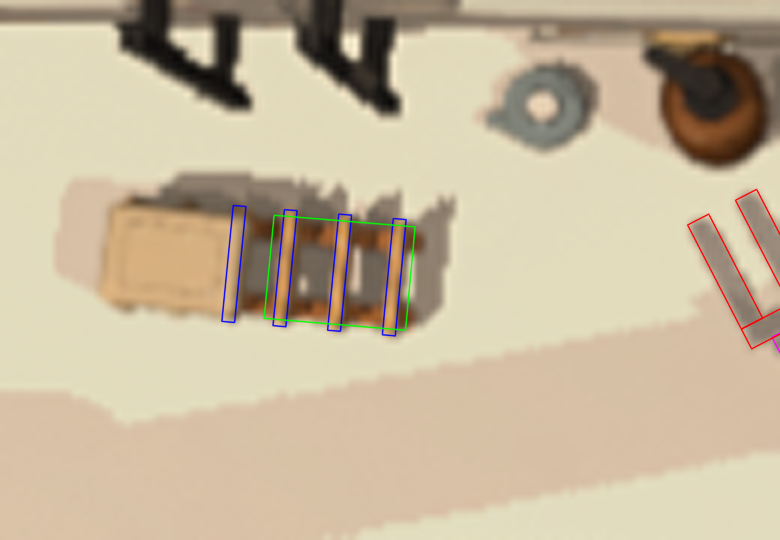

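View pics/o4.png

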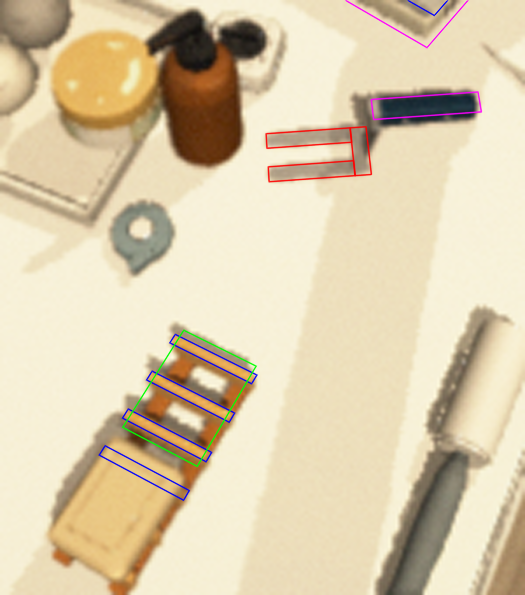

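```bash
cat > mv.py <<'E'
import json,os
from h import *
def save(p,Rm): json.dump([list(map(float,p)),np.array(Rm).tolist()],open("cmd.json","w"))
def load():
    p,Rm=json.load(open("cmd.json")); return np.array(p),np.array(Rm)
def adv(row):
    """advance the commanded pose with the last row of a call"""
    p,Rm=load(); p=p+Rm@(np.array(row[1:4])/100); Rm=Rm@R.from_rotvec(row[4:7]).as_matrix(); save(p,Rm)
def yawR(yaw,pitch=0):
    # tool y down, tool z (jaw) along heading-left or right (choose nearer current)
    _,Rc=load(); best=None
    for s in(1,-1):
        z=s*np.array([-np.sin(yaw),np.cos(yaw),0]); y=np.array([0,0,-1.]); Rm=np.c_[np.cross(y,z),y,z]
        # pitch: positive = heading axis tips down
        Rm=R.from_rotvec(pitch*np.array([-np.sin(yaw),np.cos(yaw),0])).as_matrix()@Rm
        a=R.from_matrix(Rc.T@Rm).magnitude()
        if best is None or a<best[0]: best=(a,Rm)
    return best[1]
def to(p,Rm,label=""):
    pc,Rc=load(); print(label,"shift cm",(Rc.T@(np.array(p)-pc)*100).round(2).tolist(),"rot",R.from_matrix(Rc.T@Rm).as_rotvec().round(4).tolist())
def meas():
    s=env.state(); return np.array(s["tool_pos"]),R.from_quat(s["tool_rot"]).as_matrix(),s
E
python3 - <<'E'
from mv import *; from poses import *
p,Rm,s=meas(); save([.282,-.586,.303],Rm); print(Rm.round(3))
print("body yaw",np.arctan2(Rm[1,2],Rm[0,2]))
Rt=yawR(wp[2])
for x,z in((-72,.16),(-72,.06),(-34,.06)):
    q=W(*wp,[[x,-107,0]])[0]; q[2]=z+.088; print(q.round(4)); to(q,Rt)
g=W(*lp,[[-36,0,55]])[0]; print("grip",g);
E
```

```text
[[-0.901 -0.001  0.434]
 [-0.434  0.001 -0.901]
 [ 0.    -1.    -0.002]]
body yaw -1.1220452516975152
[ 0.4522 -0.3619  0.248 ]
 shift cm [-25.06, 5.52, -12.8] rot [0.0015, 0.672, 0.0007]
[ 0.4522 -0.3619  0.148 ]
 shift cm [-25.06, 15.52, -12.78] rot [0.0015, 0.672, 0.0007]
[ 0.4893 -0.3703  0.148 ]
 shift cm [-28.03, 15.51, -10.42] rot [0.0015, 0.672, 0.0007]
grip [ 0.46645539 -0.06446446  0.055     ]
```

{"op": "play_rows", "data": {"increments": [[-1,-4,1,-2,0,0.11,0],[-1,-8,2,-4,0,0.22,0],[-1,-12,3,-6,0,0.33,0],[-1,-16.5,4,-8,0,0.44,0],[-1,-21,5,-10.5,0,0.56,0],[-1,-25.1,5.5,-12.8,0,0.672,0],[-1,-25.1,10.5,-12.8,0,0.672,0],[-1,-25.1,15.0,-12.8,0,0.672,0]], "grip_force": 45}}

```text
t: 1.1
tool_pos: [0.4532, -0.3604, 0.1516]
tool_rot: [-0.078, -0.703, 0.703, 0.078]
contact_force: [0.9, -1.3, -0.9]
opening: 0.152
```

Run:
```python
from mv import *; from poses import *
adv([-1,-25.1,15.0,-12.8,0,0.672,0])
p,Rm,s=meas(); print(s["t"],p,s["contact_force"],s["opening"],load()[0], R.from_matrix(load()[1].T@Rm).as_rotvec())
Rt=yawR(wp[2])
for x in (-50,-42,-34):
    q=W(*wp,[[x,-107,0]])[0]; q[2]=.06+.088; to(q,Rt)
im=read_camera("top"); overlay("top",im[:,:,::-1],(290,165,450,285),5,models(wp,None,None,None),"pics/p1.png")
im=read_camera("side"); overlay("side",im[:,:,::-1],(290,90,430,190),5.5,models(wp,None,None,None),"pics/p2.png")
```

```text
1.1 [ 0.45319744 -0.360432    0.1515565 ] [ 0.85201505 -1.307982   -0.86514358] 0.15178991831512134 [ 0.45249487 -0.36157659  0.15316464] [ 0.00130195 -0.00204698  0.00160658]
 shift cm [-2.18, 0.51, 0.04] rot [0.0011, -0.0, 0.0011]
 shift cm [-2.98, 0.51, 0.04] rot [0.0011, -0.0, 0.0011]
 shift cm [-3.78, 0.51, 0.04] rot [0.0011, -0.0, 0.0011]
```

View pics/p2.png

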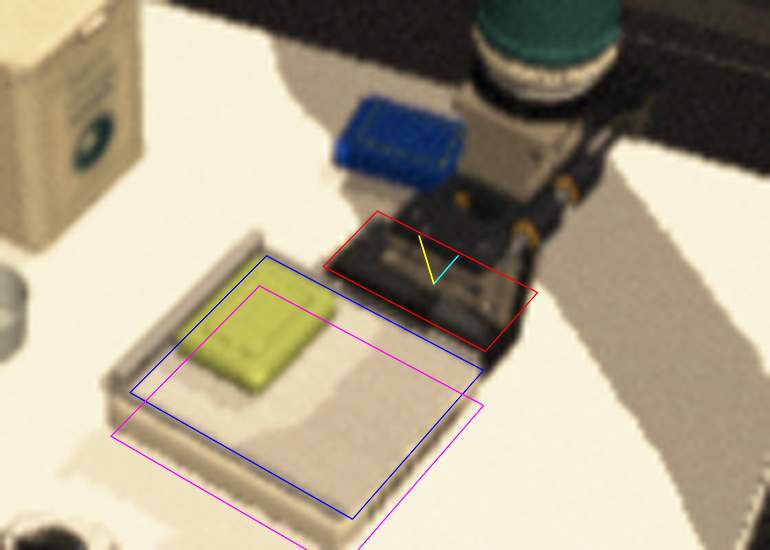

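The closed gripper stands over the front part of the pod at about (470,260) in the crop, with the bat hidden behind it. Next I push slowly backwards.

{"op": "play_rows", "data": {"increments": [[-1,-0.5,0.5,0,0,0,0],[-1,-1.0,0.5,0,0,0,0],[-1,-1.5,0.5,0,0,0,0],[-1,-2.0,0.5,0,0,0,0],[-1,-2.4,0.5,0,0,0,0],[-1,-2.8,0.5,0,0,0,0],[-1,-3.2,0.5,0,0,0,0],[-1,-3.5,0.5,0,0,0,0]]}}

```text
t: 2.2
tool_pos: [0.4872, -0.3692, 0.1476]
tool_rot: [-0.079, -0.703, 0.703, 0.079]
contact_force: [0.1, -0.0, 0.6]
opening: 0.004
```

Run:
```python
from mv import *; from poses import *
adv([-1,-3.5,.5,0,0,0,0])
p,Rm,s=meas(); print(s["t"],p,s["contact_force"],s["opening"],load()[0])
print(R.from_rotvec([0,0,-wp[2]]).apply(p-np.r_[wp[:2],0]))
```

```text
2.2 [ 0.48720206 -0.36920191  0.14763863] [ 0.10144822 -0.01004457  0.64446394] 0.004445226423594303 [ 0.4866222  -0.36931877  0.14812642]
[-0.03625317 -0.10636508  0.14763863]
```

Run:
```python
from mv import *; from poses import *
pb,r=fit({"top":(np.array([[0,0,.16]]),[[300,178]]),"side":(np.array([[0,0,.0]]),[[292,222]])},[.6,0,0]); print("pump",pb,r)
g=W(*lp,[[-36,0,55]])[0]
d=R.from_rotvec([0,0,-lp[2]]).apply(np.r_[pb[:2],0]-np.r_[g[:2],0]); print("pump in grip heading frame",d)
Rt=yawR(lp[2])
save(load()[0],load()[1])
for z in(.23,.124): 
    q=g.copy(); q[2]=z; to(q,Rt)
print(load()[1].round(3))
```

```text
pump [ 0.61410112 -0.01442907  0.        ] [[-0.6982763   2.17385578]
 [-0.65820923 -3.46829912]]
pump in grip heading frame [ 0.15363949 -0.02641414  0.        ]
 shift cm [8.72, -8.14, -29.29] rot [0.0015, -0.7202, 0.0006]
 shift cm [8.71, 2.46, -29.28] rot [0.0015, -0.7202, 0.0006]
[[-0.975 -0.001 -0.221]
 [ 0.221  0.001 -0.975]
 [ 0.001 -1.    -0.001]]
```

{"op": "play_rows", "data": {"increments": [[-1,2.0,-1,0,0,0,0],[-1,4,-5,-1,0,0,0],[-1,5,-8,-6,0,-0.14,0],[-0.4,6,-8.1,-11,0,-0.29,0],[0.2,7,-8.1,-16,0,-0.43,0],[1,8,-8.1,-21,0,-0.57,0],[1,8.7,-8.1,-25.5,0,-0.72,0],[1,8.7,-8.1,-29.3,0,-0.72,0]]}}

```text
t: 3.2
tool_pos: [0.4668, -0.0623, 0.229]
tool_rot: [0.174, -0.685, 0.685, -0.175]
contact_force: [0.6, -0.3, 0.6]
opening: 0.517
```

Run:
```python
from mv import *; from poses import *
adv([1, 8.7, -8.1, -29.3, 0, -0.72, 0])
p,Rm,s=meas(); print(s["t"],p,s["contact_force"],s["opening"],load()[0], R.from_matrix(load()[1].T@Rm).as_rotvec())
im=read_camera("top"); cv2.imwrite("pics/t2.png",im[:,:,::-1]); a=crop("",im[:,:,::-1],290,165,450,285,5)
im=read_camera("side");cv2.imwrite("pics/s2.png",im[:,:,::-1]); overlay("side",im[:,:,::-1],(290,90,430,190),5.5,models(wp,None,None,None),"pics/p4.png")
cv2.imwrite("pics/p3.png",a); cv2.imwrite("pics/p5.png",crop("",im[:,:,::-1],290,130,420,230,6))
```

```text
3.2 [ 0.46677632 -0.06233046  0.22896657] [ 0.59463569 -0.25235149  0.62614196] 0.517445892005472 [ 0.46671719 -0.06443817  0.22955497] [ 0.00179222 -0.00217564  0.00073558]
```

View pics/p3.png

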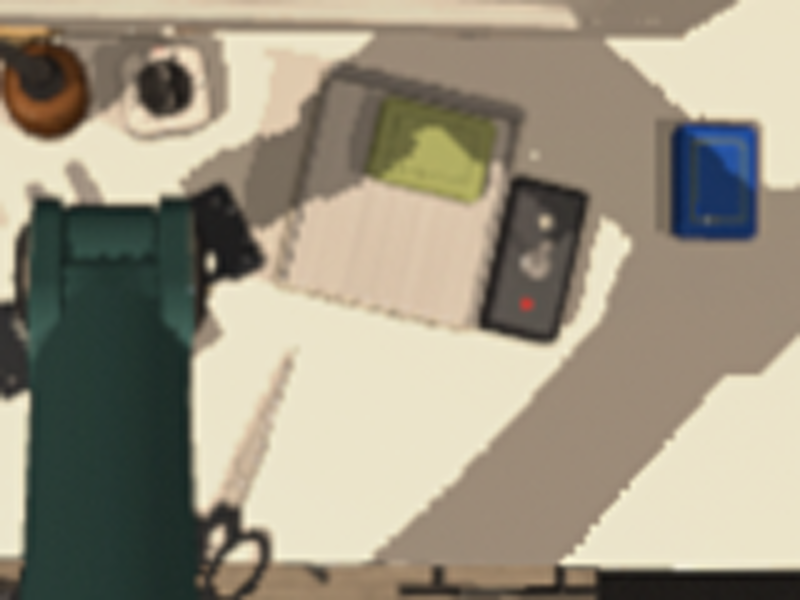

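View pics/p4.png

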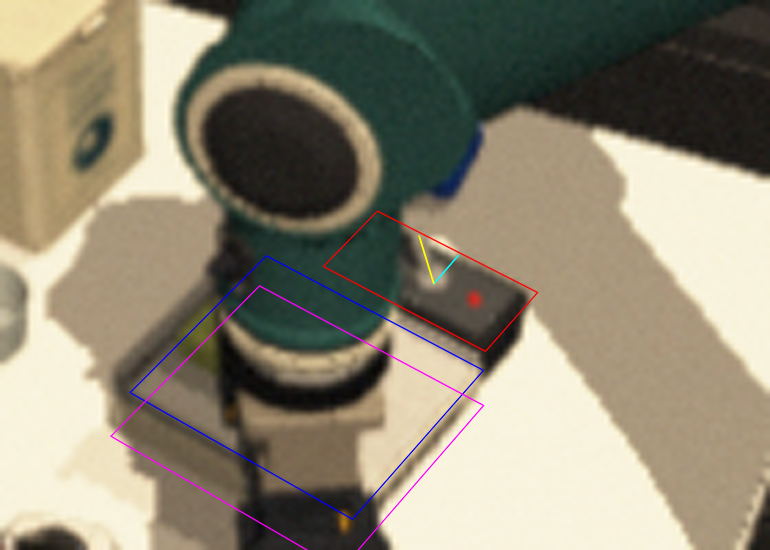

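View pics/p5.png

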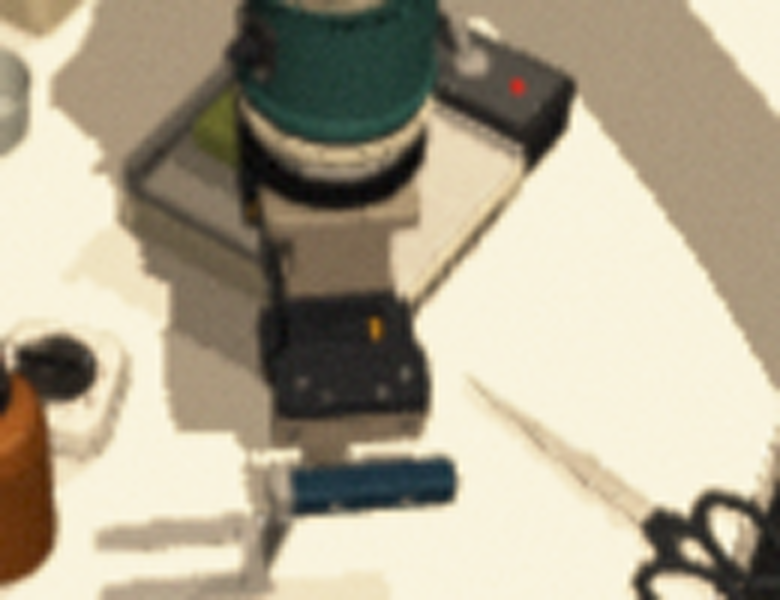

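Toggle: the bright bat tip now sits at (540,243) in the top crop, by the white mark, and matches the "off" model line in the side view, so the switch is off. Lowering onto the handle.

{"op": "play_rows", "data": {"increments": [[1,0,1.5,0,0,0,0],[1,0,3,0,0,0,0],[1,0,5,0,0,0,0],[1,0,7,0,0,0,0],[1,0,8.5,0,0,0,0],[1,0,10,0,0,0,0],[1,0,10.5,0,0,0,0],[1,0,10.5,0,0,0,0]]}}

```text
t: 4.3
tool_pos: [0.4667, -0.0642, 0.1234]
tool_rot: [-0.174, 0.685, -0.685, 0.174]
contact_force: [0.5, -0.1, 0.4]
opening: 1.001
```

Run:
```python
from mv import *; from poses import *
adv([1,0,10.5,0,0,0,0])
p,Rm,s=meas(); print(s["t"],p,s["contact_force"],s["opening"],load()[0], R.from_matrix(load()[1].T@Rm).as_rotvec())
im=read_camera("side");cv2.imwrite("pics/s3.png",im[:,:,::-1]); cv2.imwrite("pics/p6.png",crop("",im[:,:,::-1],280,130,410,230,6))
```

```text
4.3 [ 0.46674393 -0.06422047  0.12343524] [ 0.47645262 -0.10897273  0.39278701] 1.001147232130355 [ 0.46663181 -0.06429618  0.1245551 ] [ 1.37104395e-03  5.09463658e-06 -2.86878315e-04]
```

View pics/p6.png

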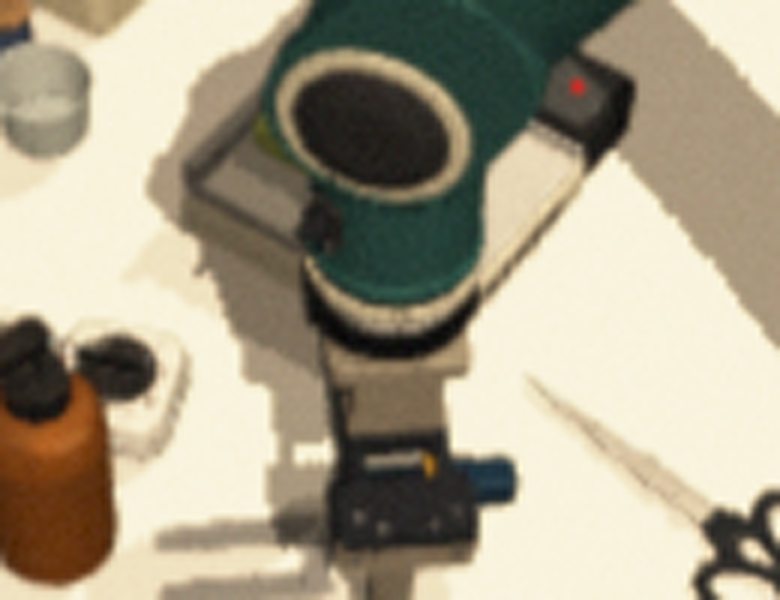

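The gripper straddles the handle at about (400,490). Closing.

{"op": "play_rows", "data": {"increments": [[-0.6,0,0,0,0,0,0],[-1,0,0,0,0,0,0],[-1,0,0,0,0,0,0],[-1,0,0,0,0,0,0],[-1,0,0,0,0,0,0],[-1,0,0,0,0,0,0],[-1,0,0,0,0,0,0],[-1,0,0,0,0,0,0]], "grip_force": 50}}

```text
t: 5.35
tool_pos: [0.4668, -0.0643, 0.1236]
tool_rot: [0.174, -0.685, 0.685, -0.174]
contact_force: [-0.3, -0.8, 0.3]
opening: 0.211
```

{"op": "play_rows", "data": {"increments": [[-1,0,0,0,0,0,0],[-1,0,0,0,0,0,0],[-1,0,0,0,0,0,0]], "grip_force": 50}}

```text
t: 5.72
tool_pos: [0.4668, -0.0643, 0.1237]
tool_rot: [0.174, -0.685, 0.685, -0.174]
contact_force: [-0.0, -0.2, 0.2]
opening: 0.22
```

Run:
```python
from mv import *; from poses import *
p,Rm,s=meas(); print(s["t"],p,s["contact_force"],s["opening"],load()[0], R.from_matrix(load()[1].T@Rm).as_rotvec())
print(Rm.round(4))
# lifter frame in tool at grip: p_grip z, tilt
hz=s["tool_pos"][2]; print("lifter underside offset below TCP",hz)
```

```text
5.725 [ 0.46675973 -0.06426755  0.12365644] [-0.01089158 -0.18746927  0.18253658] 0.22005523294854512 [ 0.46663181 -0.06429618  0.1245551 ] [ 1.64522715e-03  1.25912094e-04 -1.87783724e-05]
[[-8.792e-01 -0.000e+00  4.765e-01]
 [-4.765e-01 -1.000e-04 -8.792e-01]
 [ 1.000e-04 -1.000e+00  1.000e-04]]
lifter underside offset below TCP 0.12365643694284188
```

```bash
cat >> h.py <<'E'
from scipy.spatial import ConvexHull
SP=np.array([p for z in(0,20) for p in rect(-28,28,-40,40,z)]+[p for z in(4,16) for p in rect(-32,32,-44,44,z)])*mm
SPa=np.array([p for z in(0,20) for p in rect(-28,28,-40,40,z)]+[p for z in(4,16) for p in rect(-32,32,-40,40,z)]+[p for z in(4,16) for p in rect(-28,28,-44,44,z)])*mm
def gmask(im):
    h=cv2.cvtColor(im,cv2.COLOR_BGR2HSV)
    return ((h[...,0]>28)&(h[...,0]<50)&(h[...,1]>95)&(h[...,2]>40))
def sil(n,Pw,box,ss=8):
    x0,y0,x1,y1=box; p=(proj(n,Pw)-[x0,y0]+.5)*ss-.5
    h=cv2.convexHull(np.int32(np.round(p*16)).reshape(-1,1,2)); m=np.zeros(((y1-y0)*ss,(x1-x0)*ss),np.uint8)
    cv2.fillConvexPoly(m,h,255,cv2.LINE_8,4)
    return cv2.resize(m,(x1-x0,y1-y0),interpolation=cv2.INTER_AREA)/255.
def softgreen(im,box,fg,bg=None):
    pass
E
python3 - <<'E'
from h import *; from poses import *
for n,b in(("top",(355,175,400,212)),("side",(315,130,360,168))):
    im=cv2.imread(f"pics/{n}0.png"); x0,y0,x1,y1=b
    hs=cv2.cvtColor(im,cv2.COLOR_BGR2HSV)[y0:y1,x0:x1]; m=gmask(im)[y0:y1,x0:x1]; ys,xs=np.nonzero(m)
    print(n,m.sum(),xs.mean()+x0,ys.mean()+y0,cv2.minAreaRect(np.c_[xs+x0,ys+y0].astype(np.float32)))
    s=sil(n,place(*sp[:3],SPa,sp[3]),b); print(s.sum(), (s.sum(0)@np.arange(x0,x1))/s.sum(),(s.sum(1)@np.arange(y0,y1))/s.sum())
    cv2.imwrite(f"pics/m_{n}.png",cv2.resize(np.hstack([m*255,(s*255)]).astype(np.uint8),None,fx=7,fy=7,interpolation=0))
E
```

```text
top 203 375.6453201970443 193.35960591133005 ((375.9560241699219, 193.99200439453125), (22.092355728149414, 15.920805931091309), 10.30484676361084)
427.6941176470589 376.0457629605178 194.47190588839374
side 406 336.20197044334975 148.33743842364532 ((336.2500305175781, 148.25), (17.67766761779785, 25.455841064453125), 45.0)
452.9921568627451 336.7874438374901 148.85958290408874
```

View pics/m_side.png

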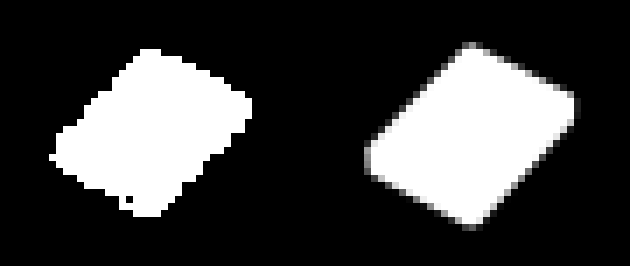

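View pics/m_top.png

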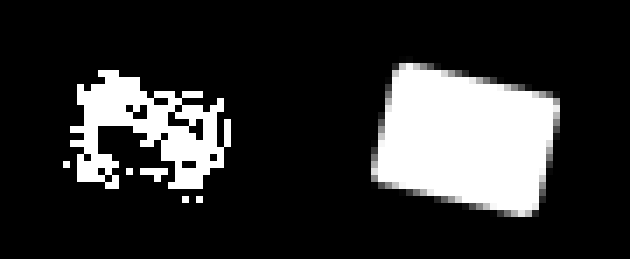

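```bash
cat >> h.py <<'E'
def galpha(im,box):
    x0,y0,x1,y1=box; a=im[y0:y1,x0:x1].astype(float); f=(a[...,1]-a[...,0])/(a.max(-1)+20) - 0.6*np.clip(a[...,2]-a[...,1],0,None)/(a.max(-1)+20)
    return f
def soapfit(ims,boxes,x0,z,free=False,norm=None):
    A={}
    for n,b in boxes.items():
        f=galpha(ims[n],b); s=sil(n,place(*x0,SPa,z),b); k=np.ones((3,3))
        fg=np.median(f[cv2.erode(s,k,iterations=2)>.99]); bg=np.median(f[cv2.dilate(s,k,iterations=3)<.01]); A[n]=np.clip((f-bg)/(fg-bg),0,1)
    def fun(v): 
        zz=v[3] if free else z
        return np.concatenate([cv2.GaussianBlur(sil(n,place(*v[:3],SPa,zz),b,16)-A[n],(0,0),.8).ravel() for n,b in boxes.items()])
    v0=list(x0)+([z] if free else [])
    from scipy.optimize import minimize
    r=minimize(lambda v:(fun(v)**2).sum(),v0,method="Nelder-Mead",options=dict(initial_simplex=np.array([v0]+[np.array(v0)+d for d in np.diag([.004,.004,.04]+([.004] if free else []))]),xatol=1e-5,fatol=1e-4,maxiter=400))
    return r.x,r.fun,A
E
python3 - <<'E'
from h import *; from poses import *
B={"top":(355,175,400,212),"side":(315,130,360,168)}
ims={n:cv2.imread(f"pics/{n}0.png") for n in B}
for sel in(("top",),("side",),("top","side")):
    v,e,A=soapfit(ims,{n:B[n] for n in sel},sp[:3],.04); print(sel,v,e, R.from_rotvec([0,0,-wp[2]]).apply(np.r_[v[:2]-wp[:2],0])*1000)
cv2.imwrite("pics/m2.png",cv2.resize(np.hstack([A["top"],A["side"][:37]])*255,None,fx=7,fy=7,interpolation=0))
E
```

```text
('top',) [ 0.58166413 -0.2929437  -0.22013849] 4.542108932882769 [ 38.98581998 -11.08921533   0.        ]
('side',) [ 0.58347693 -0.2953276  -0.21947651] 2.3632855673492434 [ 41.28133278 -13.01271663   0.        ]
('top', 'side') [ 0.58242423 -0.29429736 -0.21444385] 10.414639204933017 [ 40.02669899 -12.24104118   0.        ][ WARN:0@0.943] global loadsave.cpp:1063 imwrite_ Unsupported depth image for selected encoder is fallbacked to CV_8U.
```

View pics/m2.png

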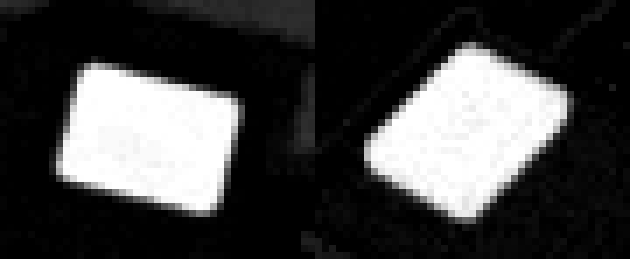

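```bash
cat > poses.py <<'E'
wp=[0.5461,-0.2735,-0.2232]; rp=[0.5180,0.2716,-0.0626]; lp=[0.4981,-0.0473,0.497]; sp=[0.5824,-0.2940,-0.219,.04]
HZ=0.1237
E
cat >> mv.py <<'E'
import poses
def tcp_for(lx,ly,yaw,uz,dx=-.036):
    """TCP so that lifter origin is at lx,ly with underside uz"""
    return np.array([lx+np.cos(yaw)*dx,ly+np.sin(yaw)*dx,uz+poses.HZ])
def lifter_now():
    p,Rm,s=meas(); z=Rm[:,2]; h=np.array([z[1],-z[0]]); h=h if h[0]>0 else -h; yaw=np.arctan2(h[1],h[0])
    return p[0]+.036*np.cos(yaw),p[1]+.036*np.sin(yaw),yaw,p[2]-poses.HZ
E
python3 - <<'E'
from mv import *; from poses import *
yaw=-.22; Rt=yawR(yaw); u=np.array([np.cos(yaw),np.sin(yaw)])
for d,z in((-.130,.09),(-.130,.045)):
    o=np.array(sp[:2])+u*d; to(tcp_for(*o,yaw,z),Rt,str(d)); print(tcp_for(*o,yaw,z))
E
```

```text
-0.13 shift cm [13.29, -8.94, 14.79] rot [0.0015, 0.7168, 0.0006]
[ 0.42040102 -0.25777388  0.2137    ]
-0.13 shift cm [13.29, -4.44, 14.8] rot [0.0015, 0.7168, 0.0006]
[ 0.42040102 -0.25777388  0.1687    ]
```

{"op": "play_rows", "data": {"increments": [[-1,0.5,-2,0,0,0,0],[-1,3,-5,0.5,0,0,0],[-1,6,-8,2,0,0.1,0],[-1,8,-9,5,0,0.22,0],[-1,10,-9,8,0,0.35,0],[-1,12,-9,11,0,0.49,0],[-1,13.3,-9,13.5,0,0.62,0],[-1,13.3,-9,14.8,0,0.717,0]]}}

```text
t: 6.72
tool_pos: [0.4195, -0.2594, 0.2134]
tool_rot: [-0.08, -0.702, 0.703, 0.08]
contact_force: [0.4, 0.8, -1.7]
opening: 0.215
```

{"op": "play_rows", "data": {"increments": [[-1,0,1,0,0,0,0],[-1,0,2,0,0,0,0],[-1,0,2.5,0,0,0,0],[-1,0,2.5,0,0,0,0]]}}

```text
t: 7.22
tool_pos: [0.4201, -0.2571, 0.188]
tool_rot: [0.077, 0.703, -0.703, -0.078]
contact_force: [-0.5, 0.6, -1.0]
opening: 0.217
```

Run:
```python
from mv import *; from poses import *
adv([-1, 13.3, -9, 14.8, 0, 0.717, 0]); adv([0,0,2.5,0,0,0,0])
p,Rm,s=meas(); print(s["t"],p,s["contact_force"],s["opening"],load()[0], R.from_matrix(load()[1].T@Rm).as_rotvec())
l=lifter_now(); print(l)
ims={n:read_camera(n)[:,:,::-1].copy() for n in("top","side")}
for n in ims: cv2.imwrite(f"pics/{n}4.png",ims[n])
L=models(wp,None,l[:3],sp,l[3])
overlay("top",ims["top"],(330,165,450,285),5,L,"pics/q1.png");overlay("side",ims["side"],(290,110,420,210),6,L,"pics/q2.png")
cv2.imwrite("pics/q3.png",crop("",ims["side"],290,110,420,210,6))
```

```text
7.225 [ 0.42005327 -0.25706521  0.18801854] [-0.50986539  0.57773466 -0.97841201] 0.21655103202855674 [ 0.4202922  -0.25788004  0.1893311 ] [ 0.00064842 -0.00117488 -0.00036982]
(np.float64(0.4551928366868534), np.float64(-0.26488893412907644), np.float64(-0.21907372470008038), np.float64(0.06431853683935085))
```

View pics/q1.png

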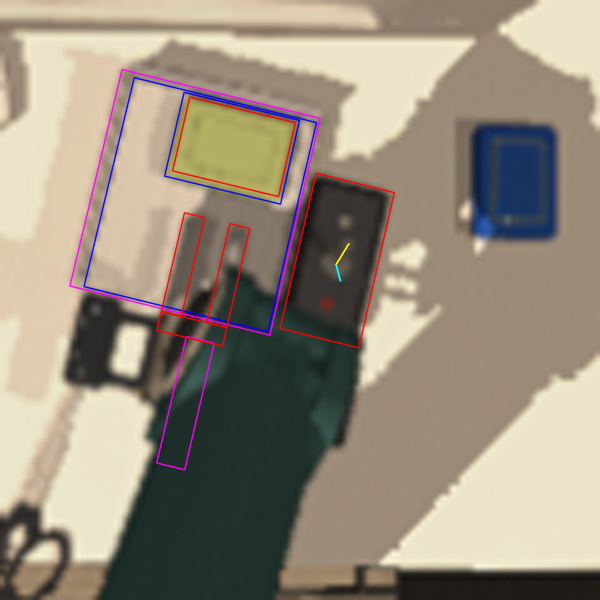

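View pics/q2.png

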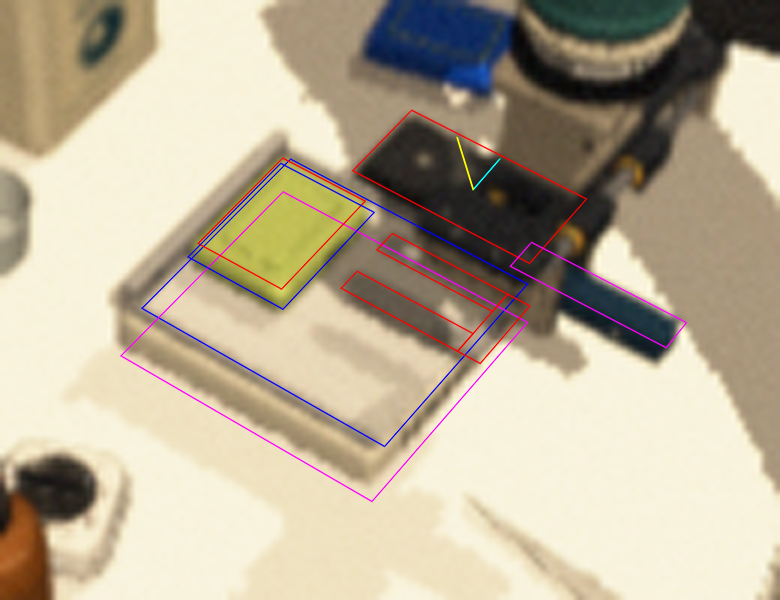

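View pics/q3.png

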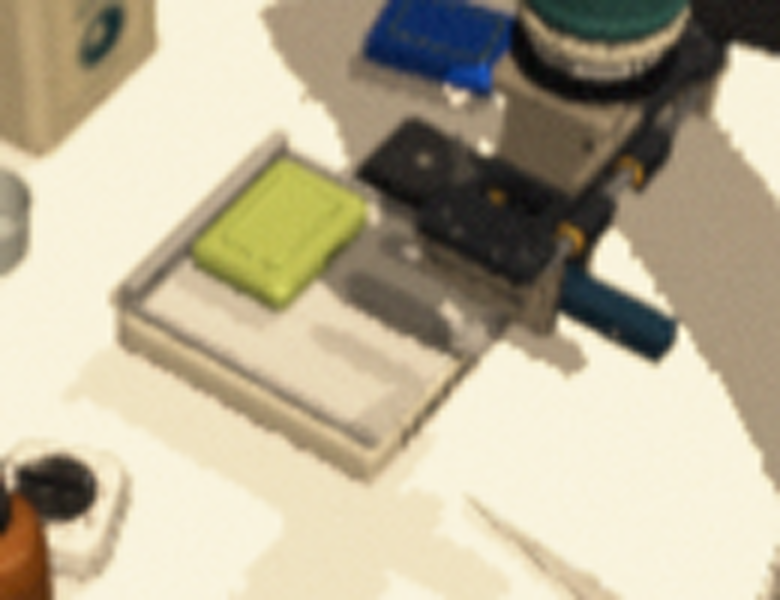

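The tines are over the plate, pointing at the soap's front edge. Lowering to just above the plate.

{"op": "play_rows", "data": {"increments": [[-1,0,0.7,0,0,0,0],[-1,0,1.4,0,0,0,0],[-1,0,2.0,0,0,0,0],[-1,0,2.35,0,0,0,0],[-1,0,2.35,0,0,0,0],[-1,0,2.35,0,0,0,0]]}}

```text
t: 8.07
tool_pos: [0.4205, -0.2577, 0.1653]
tool_rot: [-0.078, -0.703, 0.703, 0.078]
contact_force: [0.2, -0.7, -1.5]
opening: 0.212
```

Run:
```python
from mv import *; from poses import *
adv([0,0,2.35,0,0,0,0])
p,Rm,s=meas(); print(s["t"],p,s["contact_force"],s["wrist_torque"],load()[0])
l=lifter_now(); print(l); print(Rm.round(4))
h=np.array([np.cos(l[2]),np.sin(l[2])]); d=np.array(sp[:2])-l[:2]; print("soap rel fwd,left",d@h, d@[-h[1],h[0]], "yaw",sp[2]-l[2])
ims={n:read_camera(n)[:,:,::-1].copy() for n in("top","side")}
for n in ims: cv2.imwrite(f"pics/{n}5.png",ims[n])
L=models(None,None,l[:3],None,l[3])
a=cv2.convertScaleAbs(ims["side"],alpha=1.0); cv2.imwrite("pics/q4.png",crop("",a,315,125,395,185,9.5)); overlay("side",a,(315,125,395,185),9.5,L,"pics/q5.png")
```

```text
8.075 [ 0.42047755 -0.25773136  0.16526945] [ 0.18898955 -0.67795811 -1.51247447] [0.05705282 0.1191127  0.00846053] [ 0.42027309 -0.25784827  0.16583113]
(np.float64(0.45560816152753014), np.float64(-0.2655951909204934), np.float64(-0.22021526526846796), np.float64(0.04156945177431168))
[[-9.759e-01  1.000e-04 -2.184e-01]
 [ 2.184e-01 -1.000e-04 -9.759e-01]
 [-2.000e-04 -1.000e+00  1.000e-04]]
soap rel fwd,left 0.12993461038898535 -2.2475201783842535e-05 yaw 0.0012152652684679632
```

View pics/q4.png

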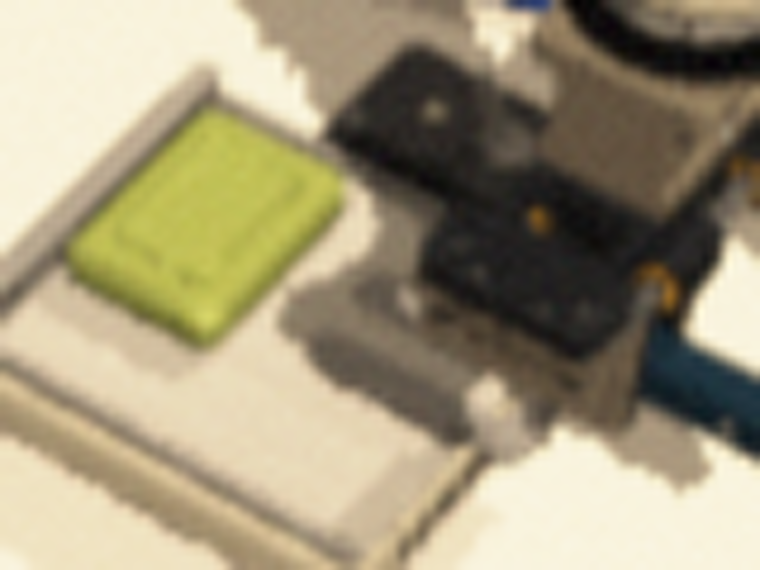

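View pics/q5.png

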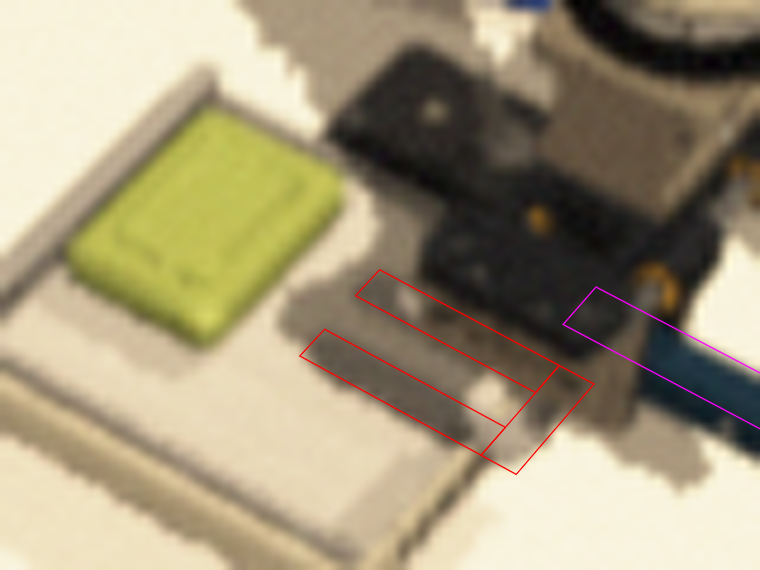

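Tines visible as dark bars, near tip at crop (308,348), agreeing with the model outline. Now sliding in.

{"op": "play_rows", "data": {"increments": [[-1,-0.3,0.08,0,0,0,0],[-1,-1.0,0.08,0,0,0,0],[-1,-1.8,0.08,0,0,0,0],[-1,-2.5,0.08,0,0,0,0],[-1,-3.2,0.08,0,0,0,0],[-1,-3.9,0.08,0,0,0,0],[-1,-4.6,0.08,0,0,0,0],[-1,-5.0,0.08,0,0,0,0]]}}

```text
t: 9.18
tool_pos: [0.4698, -0.2687, 0.1643]
tool_rot: [-0.078, -0.703, 0.703, 0.078]
contact_force: [-0.3, 0.6, -2.7]
opening: 0.211
```

```bash
cat > st.py <<'E'
from mv import *; from poses import *
import sys
adv(eval(sys.argv[1])); tag=sys.argv[2]
p,Rm,s=meas(); print(s["t"],p,s["contact_force"],s["wrist_torque"],"cmd",load()[0],"op",s["opening"])
l=lifter_now(); print("lifter",np.round(l,4),"pitch",Rm[2,0],Rm[2,2])
h=np.array([np.cos(l[2]),np.sin(l[2])]); d=np.array(sp[:2])-l[:2]; print("soap(orig) rel fwd,left",d@h, d@[-h[1],h[0]])
w=R.from_rotvec([0,0,-wp[2]]).apply(np.r_[l[0]-wp[0],l[1]-wp[1],0]); print("in warmer",w)
ims={n:read_camera(n)[:,:,::-1].copy() for n in("top","side")}
for n in ims: cv2.imwrite(f"pics/{n}{tag}.png",ims[n])
cv2.imwrite(f"pics/z{tag}.png",crop("",ims["side"],315,125,395,185,9.5))
E
python3 st.py "[0,-5,.08,0,0,0,0]" 6
```

```text
9.175 [ 0.46975212 -0.26869203  0.16433597] [-0.34577306  0.56813074 -2.70928327] [ 0.03185303  0.33435148 -0.00370126] cmd [ 0.46906457 -0.26877077  0.16497668] op 0.21118933935332157
lifter [ 0.5049 -0.2766 -0.2201  0.0406] pitch -0.000403646923610973 6.779571341392412e-05
soap(orig) rel fwd,left 0.07945573692570737 -0.00010053112147338646
in warmer [-0.03951842 -0.01210028  0.        ]
```

View pics/z6.png

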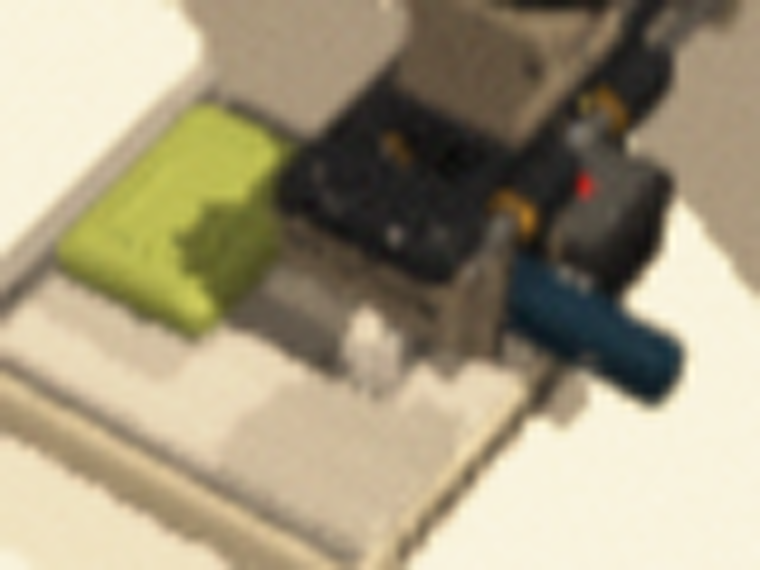

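The soap has moved back about 10 crop pixels to the stop, and the tines are running under it (the load rose to 2.7 N). Continuing.

{"op": "play_rows", "data": {"increments": [[-1,-0.5,0,0,0,0,0],[-1,-1.0,0,0,0,0,0],[-1,-1.5,0,0,0,0,0],[-1,-2.0,0,0,0,0,0],[-1,-2.5,0,0,0,0,0],[-1,-3.0,0,0,0,0,0],[-1,-3.4,0,0,0,0,0],[-1,-3.4,0,0,0,0,0]]}}

```text
t: 10.28
tool_pos: [0.5031, -0.2762, 0.1646]
tool_rot: [-0.078, -0.703, 0.703, 0.077]
contact_force: [0.4, -1.0, -2.4]
opening: 0.213
```

```bash
python3 st.py "[0,-3.4,0,0,0,0,0]" 7
```

```text
10.275 [ 0.5031357  -0.27619599  0.16460612] [ 0.42941971 -0.96648815 -2.39710643] [ 0.10500711  0.14249141 -0.00885353] cmd [ 0.50224322 -0.27619881  0.16493966] op 0.21287074174537626
lifter [ 0.5383 -0.2841 -0.2201  0.0409] pitch -0.0015459304687476388 0.00023593323094153393
soap(orig) rel fwd,left 0.045239199418547864 -6.908732507952485e-05
in warmer [-0.00530195 -0.01202766  0.        ]
```

View pics/z7.png

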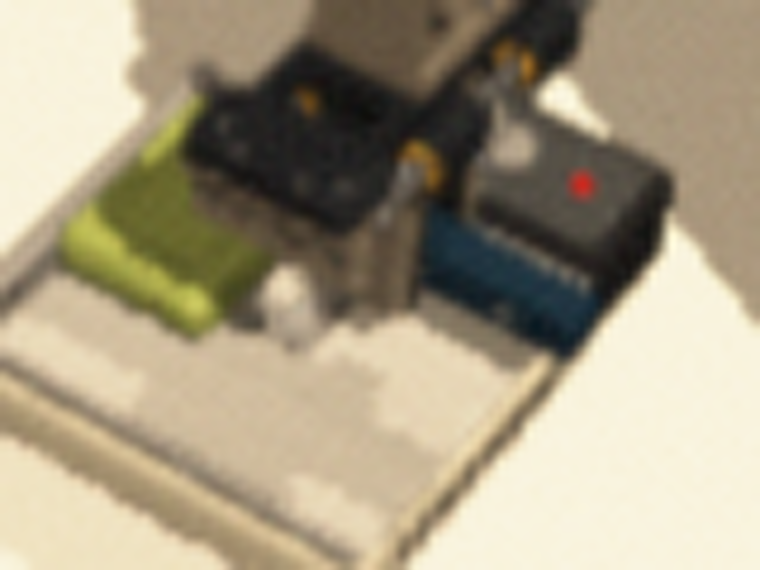

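Bar at the stop, tines at about 72 mm of 75. Lifting gently, with a slight retreat.

{"op": "play_rows", "data": {"increments": [[-1,0,-0.15,0,0,0,0],[-1,0,-0.4,0,0,0,0],[-1,0.1,-0.8,0,0,0,0],[-1,0.3,-1.3,0,0,0,0],[-1,0.5,-1.9,0,0,0,0],[-1,0.7,-2.5,0,0,0,0],[-1,0.9,-3.1,0,0,0,0],[-1,1.0,-3.4,0,0,0,0]]}}

```text
t: 11.38
tool_pos: [0.4926, -0.274, 0.199]
tool_rot: [-0.078, -0.703, 0.703, 0.078]
contact_force: [0.3, -0.1, -2.6]
opening: 0.213
```

```bash
python3 st.py "[0,1,-3.4,0,0,0,0]" 8
```

```text
11.375 [ 0.49256448 -0.27395707  0.19896577] [ 0.28691808 -0.11220225 -2.58502124] [ 0.08775886  0.16264809 -0.02392982] cmd [ 0.49251245 -0.27406007  0.1989505 ] op 0.21323224457624107
lifter [ 0.5277 -0.2818 -0.2204  0.0753] pitch -0.000593766476538804 0.00023173180340344338
soap(orig) rel fwd,left 0.056044195537462906 8.1284438033639e-05
in warmer [-0.0161065  -0.01219491  0.        ]
```

View pics/z8.png

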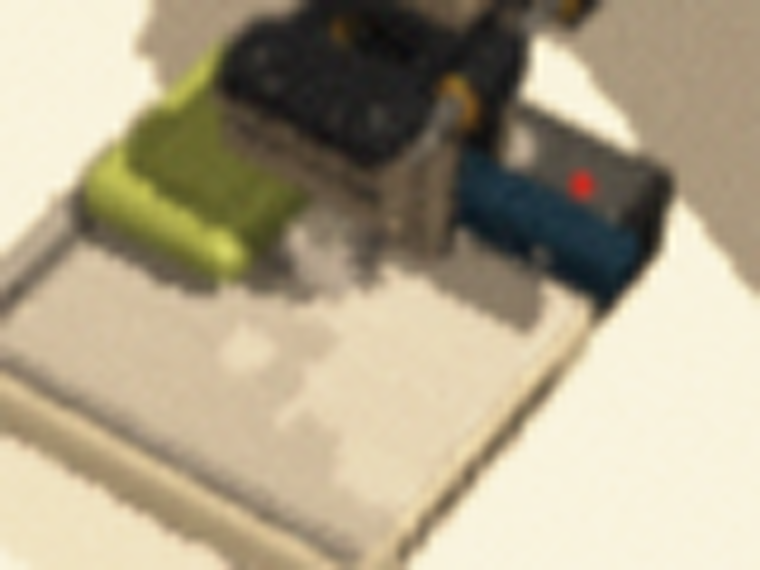

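The bar is riding on the tines. Plan the carry path.

Run:
```python
from mv import *; from poses import *
fb=W(*rp,[[0,-50,40]])[0]; print("bay",fb)
yaw=rp[2]; o=fb[:2]-.048*np.array([np.cos(yaw),np.sin(yaw)]); t=tcp_for(*o,yaw,.09); print(t)
ps=[([.465,-.255,.215],-.22),([.44,-.20,.222],-.19),([.425,-.13,.222],-.16),([.42,-.06,.222],-.13),([.42,.01,.222],-.10),([.42,.08,.22],-.08),([.424,.15,.216],yaw),(t,yaw)]
for p,y in ps: to(p,yawR(y),str(p))
```

```text
bay [0.51487204 0.22169794 0.04      ]
[0.43103658 0.2269529  0.2137    ]
[0.465, -0.255, 0.215] shift cm [3.1, -1.6, -1.26] rot [0.0011, -0.0002, 0.0011]
[0.44, -0.2, 0.222] shift cm [6.74, -2.29, -6.08] rot [0.0012, -0.0302, 0.0011]
[0.425, -0.13, 0.222] shift cm [9.74, -2.28, -12.59] rot [0.0012, -0.0602, 0.0011]
[0.42, -0.06, 0.222] shift cm [11.76, -2.27, -19.31] rot [0.0012, -0.0902, 0.001]
[0.42, 0.01, 0.222] shift cm [13.28, -2.26, -26.14] rot [0.0012, -0.1202, 0.001]
[0.42, 0.08, 0.22] shift cm [14.81, -2.05, -32.97] rot [0.0012, -0.1402, 0.001]
[0.424, 0.15, 0.216] shift cm [15.95, -1.64, -39.89] rot [0.0012, -0.1576, 0.001]
[0.43103658 0.2269529  0.2137    ] shift cm [16.95, -1.4, -47.55] rot [0.0012, -0.1576, 0.001]
```

{"op": "play_rows", "data": {"increments": [[-1,0.4,-0.2,-0.2,0,0,0],[-1,1.2,-0.6,-0.5,0,0,0],[-1,2.2,-1.1,-0.9,0,0,0],[-1,3.3,-1.6,-1.8,0,-0.004,0],[-1,4.4,-1.9,-3.0,0,-0.01,0],[-1,5.5,-2.1,-4.5,0,-0.02,0],[-1,6.5,-2.3,-6.2,0,-0.03,0],[-1,7.4,-2.3,-8.1,0,-0.04,0]]}}

```text
t: 12.48
tool_pos: [0.4378, -0.1771, 0.2216]
tool_rot: [-0.063, -0.704, 0.704, 0.063]
contact_force: [1.0, 0.5, -2.3]
opening: 0.212
```

Run:
```python
from mv import *; from poses import *
adv([-1, 7.4, -2.3, -8.1, 0, -0.04, 0]); p,Rm,s=meas(); print(p,s["contact_force"],s["opening"])
yaw=rp[2]; o=W(*rp,[[-48,-50,40]])[0][:2]; t=tcp_for(*o,yaw,.09)
ps=[([.425,-.13,.222],-.16),([.42,-.06,.222],-.13),([.42,.01,.222],-.10),([.42,.08,.22],-.08),([.424,.15,.216],yaw),(t,yaw)]
for p,y in ps: to(p,yawR(y),str(p))
```

```text
[ 0.43777818 -0.17710818  0.22156082] [ 1.01090523  0.51996564 -2.3421938 ] 0.2120877569575321
[0.425, -0.13, 0.222] shift cm [2.16, 0.02, -4.58] rot [0.0012, -0.0202, 0.001]
[0.42, -0.06, 0.222] shift cm [3.9, 0.03, -11.37] rot [0.0012, -0.0502, 0.001]
[0.42, 0.01, 0.222] shift cm [5.16, 0.04, -18.26] rot [0.0012, -0.0802, 0.001]
[0.42, 0.08, 0.22] shift cm [6.41, 0.25, -25.15] rot [0.0012, -0.1002, 0.001]
[0.424, 0.15, 0.216] shift cm [7.27, 0.66, -32.1] rot [0.0012, -0.1176, 0.001]
[0.43103658 0.2269529  0.2137    ] shift cm [7.96, 0.9, -39.8] rot [0.0012, -0.1176, 0.001]
```

{"op": "play_rows", "data": {"increments": [[-1,0.9,0,-2.0,0,-0.01,0],[-1,1.7,0,-4.2,0,-0.02,0],[-1,2.4,0,-6.6,0,-0.03,0],[-1,3.1,0,-9.0,0,-0.04,0],[-1,3.7,0,-11.4,0,-0.05,0],[-1,4.2,0,-13.8,0,-0.06,0],[-1,4.7,0,-16.2,0,-0.07,0],[-1,5.2,0,-18.6,0,-0.08,0]]}}

```text
t: 13.48
tool_pos: [0.4198, 0.0153, 0.2213]
tool_rot: [0.035, 0.706, -0.706, -0.035]
contact_force: [0.7, 0.1, -2.4]
opening: 0.213
```

Run:
```python
from mv import *; from poses import *
adv([-1, 5.2, 0, -18.6, 0, -0.08, 0]); p,Rm,s=meas(); print(p,s["contact_force"],s["opening"])
yaw=rp[2]; o=W(*rp,[[-48,-50,40]])[0][:2]; t=tcp_for(*o,yaw,.09)
ps=[([.42,.08,.22],-.08),([.424,.15,.216],yaw),(t,yaw)]
for p,y in ps: to(p,yawR(y),str(p))
```

```text
[0.41975991 0.01532126 0.22133163] [ 0.65432639  0.06302679 -2.39045776] 0.21336994970163745
[0.42, 0.08, 0.22] shift cm [0.69, 0.25, -6.62] rot [0.0013, -0.0202, 0.0009]
[0.424, 0.15, 0.216] shift cm [0.99, 0.66, -13.63] rot [0.0013, -0.0376, 0.0009]
[0.43103658 0.2269529  0.2137    ] shift cm [1.06, 0.9, -21.35] rot [0.0013, -0.0376, 0.0009]
```

{"op": "play_rows", "data": {"increments": [[-1,0.3,0.1,-2.4,0,-0.005,0],[-1,0.5,0.2,-4.8,0,-0.01,0],[-1,0.7,0.3,-7.2,0,-0.02,0],[-1,0.8,0.4,-9.6,0,-0.025,0],[-1,0.9,0.5,-12.0,0,-0.03,0],[-1,1.0,0.6,-14.4,0,-0.035,0],[-1,1.0,0.7,-16.5,0,-0.0376,0],[-1,1.0,0.8,-18.3,0,-0.0376,0]]}}

```text
t: 14.48
tool_pos: [0.4278, 0.1984, 0.2132]
tool_rot: [0.022, 0.707, -0.707, -0.022]
contact_force: [0.1, 0.2, -2.0]
opening: 0.215
```

{"op": "play_rows", "data": {"increments": [[-1,0,0,-1.3,0,0,0],[-1,0.05,0.05,-2.3,0,0,0],[-1,0.05,0.1,-2.9,0,0,0],[-1,0.05,0.1,-3.05,0,0,0],[-1,0.05,0.1,-3.05,0,0,0],[-1,0.05,0.1,-3.05,0,0,0]]}}

```text
t: 15.22
tool_pos: [0.4301, 0.2267, 0.2124]
tool_rot: [-0.022, -0.707, 0.707, 0.022]
contact_force: [0.5, 0.2, -1.9]
opening: 0.209
```

Run:
```python
from mv import *; from poses import *
adv([-1, 1.0, 0.8, -18.3, 0, -0.0376, 0]);adv([-1, 0.05, 0.1, -3.05, 0, 0, 0]); p,Rm,s=meas(); print(s["t"],p,s["contact_force"],s["opening"],load()[0])
l=lifter_now(); print(l,Rm[2])
ims={n:read_camera(n)[:,:,::-1].copy() for n in("top","side")}
for n in ims: cv2.imwrite(f"pics/{n}9.png",ims[n])
h=np.array([np.cos(l[2]),np.sin(l[2])]); s0=np.array(l[:2])+.048*h
L=models(None,rp,l[:3],[*s0,l[2],l[3]+.0028],l[3])
overlay("top",ims["top"],(180,165,310,265),6,L,"pics/r1.png");overlay("side",ims["side"],(230,240,350,340),6,L,"pics/r2.png")
cv2.imwrite("pics/r3.png",crop("",ims["side"],230,240,350,340,6))
```

```text
15.225 [0.43013185 0.22672945 0.21236448] [ 0.51136895  0.15628786 -1.88267378] 0.20902770826253567 [0.42997102 0.22699316 0.21367892]
(np.float64(0.4660593653975287), np.float64(0.22444617528467997), np.float64(-0.06346686871440566), np.float64(0.08866447575445799)) [ 1.35877441e-06 -9.99999960e-01  2.83135956e-04]
```

View pics/r1.png

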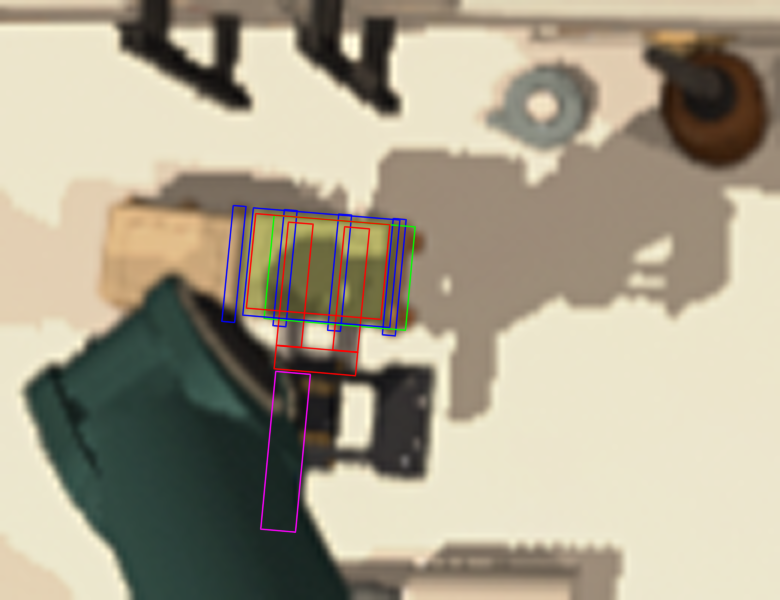

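View pics/r2.png

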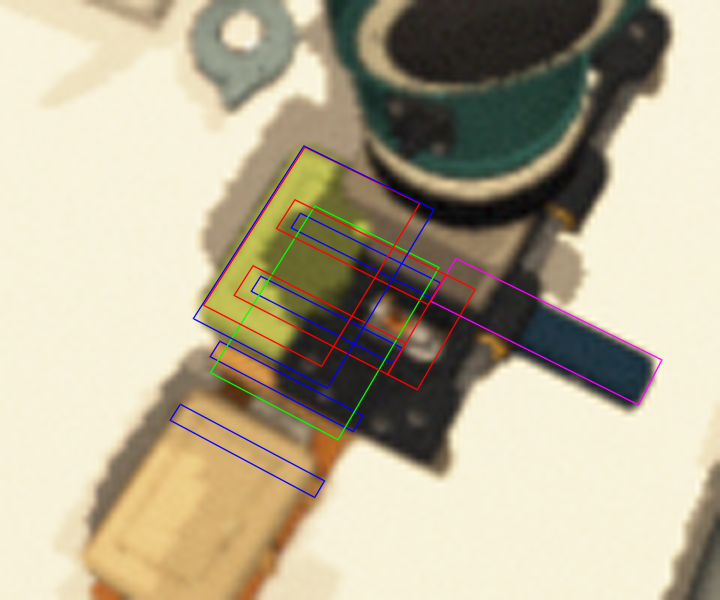

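View pics/r3.png

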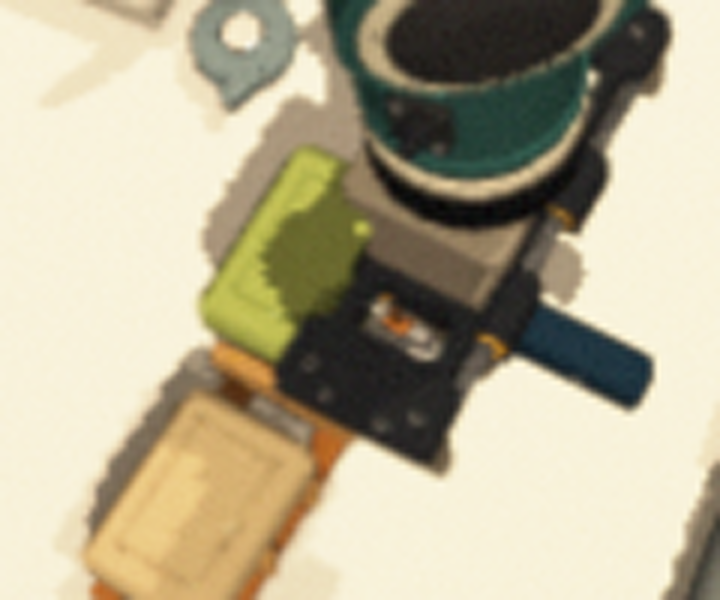

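Run:
```python
from h import *; from poses import *
l=(0.46606,0.22445,-.06347,.08866); h=np.array([np.cos(l[2]),np.sin(l[2])]); s0=np.array(l[:2])+.048*h
im={n:cv2.imread(f"pics/{n}9.png") for n in("top","side")}
v,e,A=soapfit(im,{"top":(215,193,252,222)},[*s0,l[2]],l[3]+.0028); print(s0,v,e)
d=v[:2]-l[:2]; print("fwd,left",d@h,d@[-h[1],h[0]],"dyaw",v[2]-l[2])
cv2.imwrite("pics/m3.png",cv2.resize((A["top"]*255).astype(np.uint8),None,fx=12,fy=12,interpolation=0))
```

```text
[0.51396335 0.22140549] [ 0.51379812  0.22368274 -0.07200008] 5.619117408981216
fwd,left 0.04769066624023283 0.0022621863054701668 dyaw -0.0085300790400131
```

View pics/m3.png

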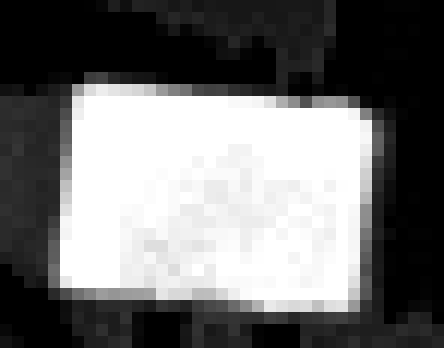

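Run:
```python
from h import *; from poses import *
sl=lambda y:[[36,y,40],[-36,y,40]]
P=np.array(sl(-16)+sl(-50)+sl(-84))*mm
pt=uncrop([[290,211],[282,321],[342,217],[337,327],[397,222],[391,331]],180,165,6)
ps=uncrop([[216,230],[355,300],[258,164],[395,236],[298,102],[435,172]],230,260,6)
for o in({"top":(P,pt)},{"side":(P,ps)},{"top":(P,pt),"side":(P,ps)}):
    v,r=fit(o,rp); print(list(o),v,"bay",W(*v,[[0,-50,40]])[0])
# bright-wood mask overlay of each view zoomed
im=cv2.imread("pics/top0.png"); overlay("top",im,(210,190,260,225),15,models(None,rp,None,None),"pics/u1.png")
im=cv2.imread("pics/side0.png"); overlay("side",im,(255,270,310,315),13,models(None,rp,None,None),"pics/u2.png")
```

```text
['top'] [ 0.51734919  0.27124768 -0.03983064] bay [0.51535819 0.22128733 0.04      ]
['side'] [ 0.51825219  0.2717922  -0.07264695] bay [0.51462304 0.22192408 0.04      ]
['top', 'side'] [ 0.51797272  0.27160502 -0.0626192 ] bay [0.51484381 0.22170302 0.04      ]
```

View pics/u1.png

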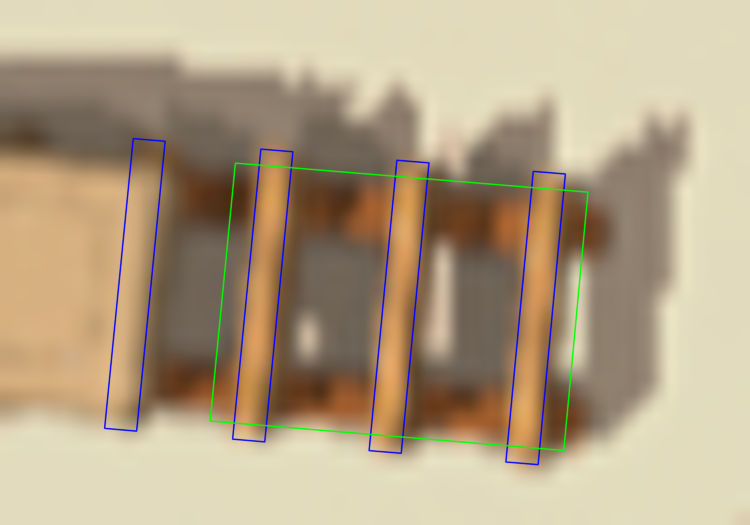

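View pics/u2.png

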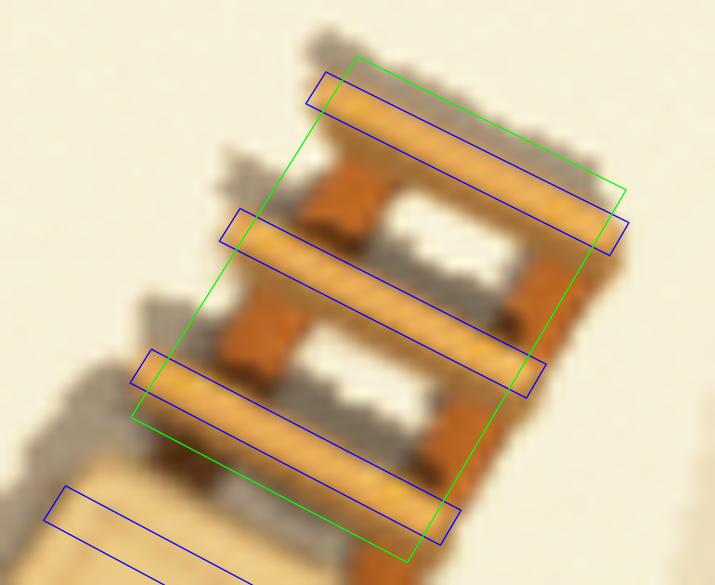

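```bash
cat > rackfit.py <<'E'
from h import *; from poses import *
from scipy.optimize import minimize
ims={n:cv2.imread(f"pics/{n}0.png").astype(np.float32) for n in("top","side")}
def feat(n):
    a=ims[n]; return a[...,1]-a[...,0]
F={n:feat(n) for n in ims}
xs=np.linspace(-50,50,101); ys=np.arange(-12,12.01,.5)
X,Y=np.meshgrid(xs,ys,indexing="ij")
# template: +1 inside slat (|x|<36,|y|<4) , -1 in flanks, smoothed to pixel size
def score(v,sel):
    s=0
    for n in sel:
        for yc in(-16,-50,-84):
            P=np.c_[X.ravel(),Y.ravel()+yc,np.full(X.size,40.)]
            p=proj(n,W(*v,P)).astype(np.float32)
            g=cv2.remap(F[n],p[:,0].reshape(1,-1),p[:,1].reshape(1,-1),cv2.INTER_CUBIC).reshape(X.shape)
            T=((abs(X)<36)&(abs(Y)<4)).astype(float); T-=T.mean(); s+=(T*g).sum()/1e4
    return -s
for sel in(("top",),("side",),("top","side")):
    v0=np.array(rp); r=minimize(score,v0,args=(sel,),method="Nelder-Mead",options=dict(initial_simplex=np.array([v0]+[v0+d for d in np.diag([.004,.004,.04])]),xatol=1e-5,fatol=1e-5))
    print(sel,r.x,r.fun,"bay",W(*r.x,[[0,-50,40]])[0])
E
python3 rackfit.py
```

```text
('top',) [ 0.51844858  0.27204108 -0.07291038] -7.046074816805599 bay [0.51480629 0.22217392 0.04      ]
('side',) [ 0.51850575  0.27188267 -0.07075182] -10.978945147391322 bay [0.51497111 0.22200776 0.04      ]
('top', 'side') [ 0.51839339  0.27196026 -0.071426  ] -18.02180067215827 bay [0.51482513 0.22208774 0.04      ]
```

```bash
sed -i 's/^wp=.*/wp=[0.5461,-0.2735,-0.2232]; rp=[0.5184,0.2720,-0.0714]; lp=[0.4981,-0.0473,0.497]; sp=[0.5824,-0.2940,-0.219,.04]/' poses.py
python3 - <<'E'
from mv import *; from poses import *
bay=W(*rp,[[0,-50,40]])[0]; yaw=-.067; c,s=np.cos(yaw),np.sin(yaw); h=np.array([c,s]); lft=np.array([-s,c])
o=bay[:2]-.0477*h-.0018*lft; print(bay,o)
r=R.from_rotvec([0,0,-rp[2]]).apply(np.r_[o-rp[:2],0]); print("lifter origin in rack",r)
for uz in (.0887,.046,.030): to(tcp_for(*o,yaw,uz)+[0,0,.0011],yawR(yaw),str(uz))
E
```

```text
[0.51483303 0.22212739 0.04      ] [0.46711955 0.22352494]
lifter origin in rack [-0.04769162 -0.05200986  0.        ]
0.0887 shift cm [-0.13, 0.02, 0.1] rot [0.0013, 0.0044, 0.0009]
0.046 shift cm [-0.13, 4.29, 0.1] rot [0.0013, 0.0044, 0.0009]
0.03 shift cm [-0.13, 5.89, 0.11] rot [0.0013, 0.0044, 0.0009]
```

{"op": "play_rows", "data": {"increments": [[-1,-0.05,0.3,0.05,0,0.002,0],[-1,-0.13,0.9,0.1,0,0.0044,0],[-1,-0.13,1.6,0.1,0,0.0044,0],[-1,-0.13,2.3,0.1,0,0.0044,0],[-1,-0.13,3.0,0.1,0,0.0044,0],[-1,-0.13,3.7,0.1,0,0.0044,0],[-1,-0.13,4.1,0.1,0,0.0044,0],[-1,-0.13,4.2,0.1,0,0.0044,0]]}}

```text
t: 16.32
tool_pos: [0.4312, 0.2261, 0.1701]
tool_rot: [-0.024, -0.707, 0.707, 0.024]
contact_force: [0.0, -0.5, -2.5]
opening: 0.213
```

```bash
cat > st2.py <<'E'
from mv import *; from poses import *
import sys
adv(eval(sys.argv[1])); tag=sys.argv[2]
p,Rm,s=meas(); print(s["t"],p,s["contact_force"],s["wrist_torque"],"cmd",load()[0],"op",s["opening"])
l=lifter_now(); print("lifter",np.round(l,4),"pitch",Rm[2,0],Rm[2,2])
w=R.from_rotvec([0,0,-rp[2]]).apply(np.r_[l[0]-rp[0],l[1]-rp[1],0]); print("in rack",w)
ims={n:read_camera(n)[:,:,::-1].copy() for n in("top","side")}
for n in ims: cv2.imwrite(f"pics/{n}{tag}.png",ims[n])
z=max(l[3]+.0028,.04); h=np.array([np.cos(l[2]),np.sin(l[2])])
x0=[*(W(*rp,[[0,-50,40]])[0][:2]),rp[2]]
try:
    v,e,A=soapfit(ims,{"top":(215,193,252,224)},x0,z); q=R.from_rotvec([0,0,-rp[2]]).apply(np.r_[v[:2]-x0[:2],0])*1000
    print("soap(top) vs bay mm",q.round(1),"dyaw",v[2]-rp[2],e)
except Exception as ex: print(ex)
overlay("top",ims["top"],(180,165,310,265),6,models(None,None,l[:3],[*v,z],l[3]),f"pics/a{tag}.png")
cv2.imwrite(f"pics/b{tag}.png",crop("",ims["side"],230,240,350,340,6))
E
python3 st2.py "[-1, -0.13, 4.2, 0.1, 0, 0.0044, 0]" 10
```

```text
16.325 [0.43120123 0.22611024 0.17005777] [ 8.59364150e-04 -5.06364672e-01 -2.46939433e+00] [ 0.07580127  0.12688524 -0.00601609] cmd [0.43117171 0.22597052 0.17167651] op 0.2130688235379896
lifter [ 0.4671  0.2237 -0.067   0.0464] pitch 0.0003926963877726661 0.0002697049707454693
in rack [-0.0477032  -0.05183469  0.        ]
soap(top) vs bay mm [0.1 0.8 0. ] dyaw 0.0043368409803192925 3.372245070728627
```

View pics/a10.png

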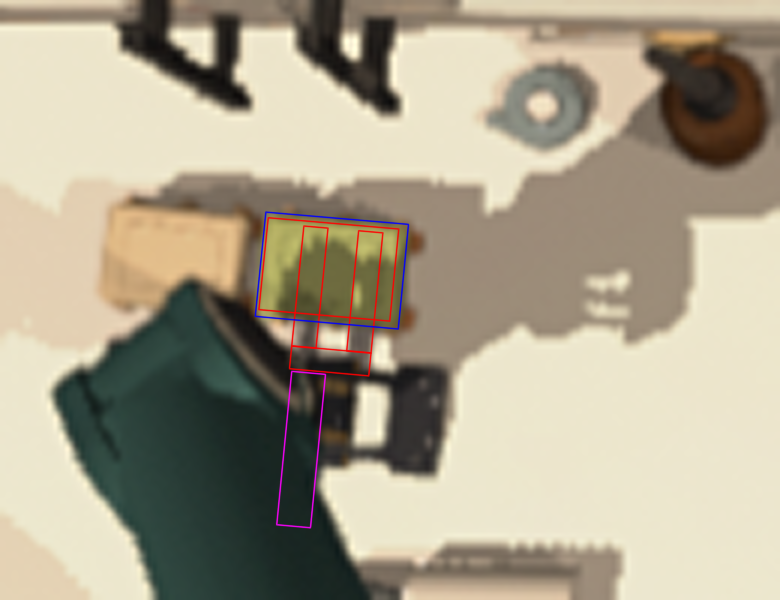

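View pics/b10.png

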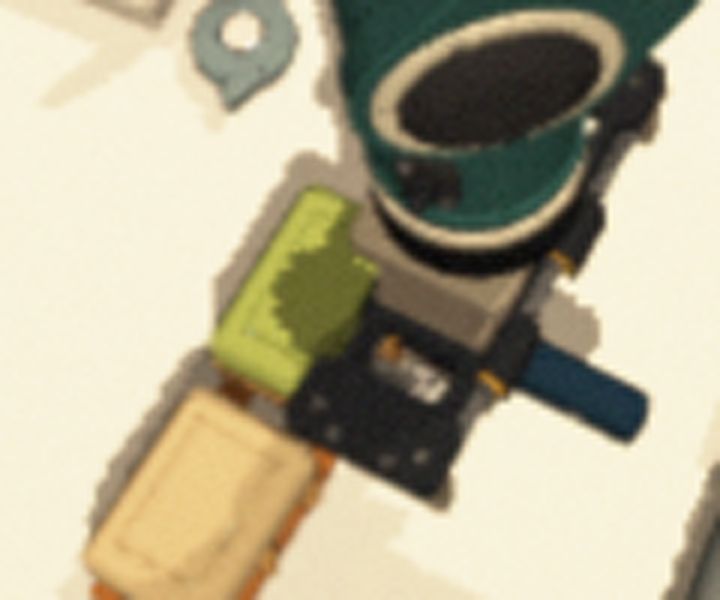

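Bar within 1 mm of the bay and square. Lowering slowly.

{"op": "play_rows", "data": {"increments": [[-1,0,0.3,0,0,0,0],[-1,0,0.55,0,0,0,0],[-1,0,0.7,0,0,0,0],[-1,0,0.82,0,0,0,0],[-1,0,0.94,0,0,0,0],[-1,0,1.06,0,0,0,0],[-1,0,1.18,0,0,0,0],[-1,0,1.3,0,0,0,0]]}}

```text
t: 17.42
tool_pos: [0.4314, 0.2262, 0.1574]
tool_rot: [0.024, 0.707, -0.707, -0.024]
contact_force: [0.1, -0.9, -1.7]
opening: 0.212
```

```bash
python3 st2.py "[-1, 0, 1.3, 0, 0, 0, 0]" 11
```

```text
17.425 [0.43140276 0.22619547 0.15739489] [ 0.0620713  -0.92850018 -1.67437075] [0.05340354 0.10863144 0.03495543] cmd [0.43116114 0.2259881  0.15867652] op 0.21170031706659728
lifter [ 0.4673  0.2238 -0.0671  0.0337] pitch -0.0002824259417421038 -0.00013536372677093748
in rack [-0.04750825 -0.05173935  0.        ]
soap(top) vs bay mm [0.4 0.5 0. ] dyaw 0.002563648537318955 2.7580612775395954
```

View pics/b11.png

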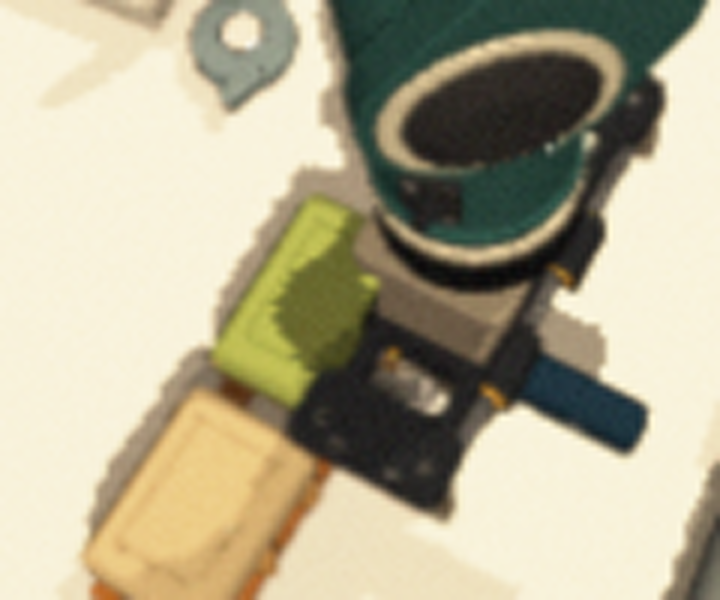

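Load is back to the lifter's own weight, so the bar is on the slats. Dropping 5 mm further, then drawing out.

{"op": "play_rows", "data": {"increments": [[-1,0,0.2,0,0,0,0],[-1,0,0.4,0,0,0,0],[-1,0,0.5,-0.1,0,0.0043,0],[-1,0,0.5,-0.15,0,0.0043,0],[-1,0,0.5,-0.15,0,0.0043,0]]}}

```text
t: 18.15
tool_pos: [0.4314, 0.2278, 0.1524]
tool_rot: [0.025, 0.707, -0.707, -0.025]
contact_force: [-0.2, -0.3, -3.4]
opening: 0.209
```

```bash
python3 st2.py "[-1, 0, 0.5, -0.15, 0, 0.0043, 0]" 12; python3 -c "
from mv import *;from poses import *
o=W(*rp,[[-135,-50,0]])[0]; to(tcp_for(o[0],o[1],rp[2],.0287)+[0,0,.0012],yawR(rp[2]))"
```

```text
18.15 [0.43140367 0.22775641 0.15239646] [-0.17544932 -0.25166663 -3.35269871] [ 0.02328563  0.07874609 -0.01385043] cmd [0.43125757 0.22749149 0.15367847] op 0.20943259851838045
lifter [ 0.4673  0.2252 -0.0712  0.0287] pitch -5.856121100310946e-05 -4.265040981210936e-05
in rack [-0.04761836 -0.05033035  0.        ]
soap(top) vs bay mm [0.5 0.6 0. ] dyaw -0.0009180124163880587 3.273933325480237
 shift cm [8.73, 0.02, -0.06] rot [0.0013, 0.0001, 0.0009]
```

{"op": "play_rows", "data": {"increments": [[-1,0.4,0,0,0,0,0],[-1,1.2,0,0,0,0,0],[-1,2.2,0,0,0,0,0],[-1,3.3,0,0,0,0,0],[-1,4.5,0,0,0,0,0],[-1,5.7,0,0,0,0,0],[-1,6.8,0,0,0,0,0],[-1,7.6,0,0,0,0,0]]}}

```text
t: 19.25
tool_pos: [0.3548, 0.2331, 0.1524]
tool_rot: [-0.025, -0.707, 0.707, 0.025]
contact_force: [-0.5, 1.3, -1.7]
opening: 0.216
```

```bash
python3 st2.py "[-1, 7.6, 0, 0, 0, 0, 0]" 13
```

```text
19.25 [0.35481392 0.23312539 0.15239367] [-0.53008211  1.32426021 -1.69737799] [0.0007157  0.05991451 0.03898537] cmd [0.35545096 0.23290935 0.15374744] op 0.21640580300649187
lifter [ 0.3907  0.2306 -0.071   0.0287] pitch 1.5028177642512075e-05 7.830739082487616e-05
in rack [-0.12439599 -0.05043137  0.        ]
soap(top) vs bay mm [-0.2  0.4  0. ] dyaw 0.007061240821588835 2.3684873897946868
```

View pics/a13.png

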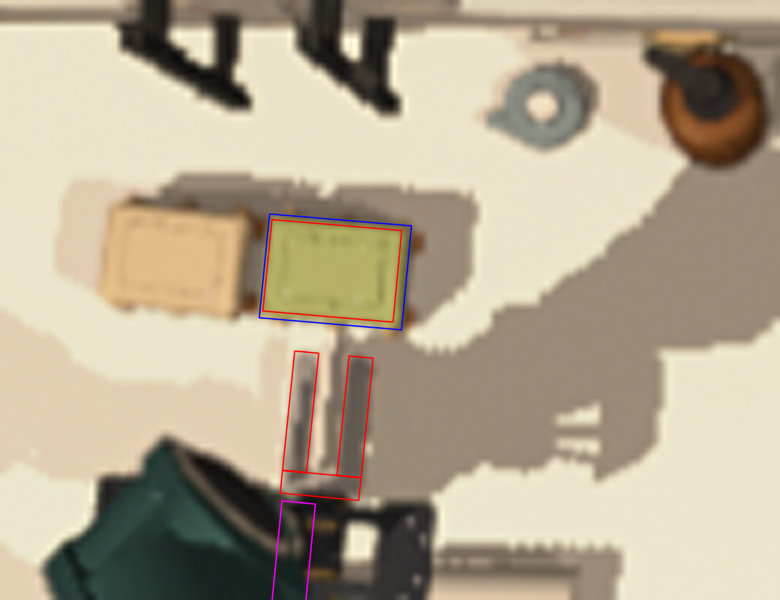

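View pics/side13.png

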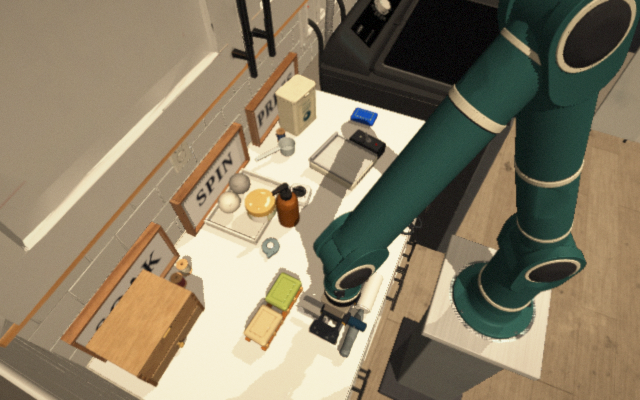

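Bar sits in the bay at (-0.2, +0.4) mm, and the tines are clear of the rack. Taking the lifter back near its original spot, a little further from the pump.

Run:
```python
from mv import *; from poses import *
for p,y in (([.356,.233,.20],-.0714),([.375,.14,.21],.1),([.41,.04,.21],.3),([.435,-.04,.20],.45),([.44,-.079,.19],.497),([.44,-.079,.1250],.497)): to(p,yawR(y),str(p))
```

```text
[0.356, 0.233, 0.2] shift cm [-0.05, -4.63, -0.02] rot [0.0013, 0.0001, 0.0009]
[0.375, 0.14, 0.21] shift cm [-2.61, -5.64, 9.12] rot [0.0014, -0.1713, 0.0008]
[0.41, 0.04, 0.21] shift cm [-6.81, -5.66, 18.85] rot [0.0014, -0.3713, 0.0007]
[0.435, -0.04, 0.2] shift cm [-9.88, -4.67, 26.65] rot [0.0015, -0.5213, 0.0006]
[0.44, -0.079, 0.19] shift cm [-10.65, -3.67, 30.5] rot [0.0015, -0.5683, 0.0005]
[0.44, -0.079, 0.125] shift cm [-10.66, 2.83, 30.51] rot [0.0015, -0.5683, 0.0005]
```

{"op": "play_rows", "data": {"increments": [[-1,0,-2.0,0,0,0,0],[-1,0,-4.6,0.5,0,0,0],[-1,-1.3,-5.4,4.5,0,-0.08,0],[-1,-2.6,-5.6,9.1,0,-0.17,0],[-1,-4.7,-5.6,14,0,-0.27,0],[-1,-6.8,-5.6,18.9,0,-0.37,0],[-1,-8.5,-5.2,23,0,-0.45,0],[-1,-9.9,-4.7,26.7,0,-0.521,0]]}}

```text
t: 20.35
tool_pos: [0.4361, -0.0424, 0.1995]
tool_rot: [0.158, -0.689, 0.689, -0.158]
contact_force: [0.7, 0.2, -2.5]
opening: 0.212
```

Run:
```python
from mv import *; from poses import *
adv([-1, -9.9, -4.7, 26.7, 0, -0.521, 0]); print(meas()[0])
for p,y in (([.44,-.079,.19],.497),([.44,-.079,.1270],.497)): to(p,yawR(y),str(p))
```

```text
[ 0.43606181 -0.04241095  0.19949008]
[0.44, -0.079, 0.19] shift cm [1.24, 1.03, 3.67] rot [0.0016, -0.0473, 0.0001]
[0.44, -0.079, 0.127] shift cm [1.24, 7.33, 3.68] rot [0.0016, -0.0473, 0.0001]
```

{"op": "play_rows", "data": {"increments": [[-1,0.8,0.6,2.4,0,-0.03,0],[-1,1.24,1.2,3.5,0,-0.0473,0],[-1,1.24,2.6,3.68,0,-0.0473,0],[-1,1.24,4.0,3.68,0,-0.0473,0],[-1,1.24,5.4,3.68,0,-0.0473,0],[-1,1.24,6.5,3.68,0,-0.0473,0],[-1,1.24,7.0,3.68,0,-0.0473,0],[-1,1.24,7.2,3.68,0,-0.0473,0]]}}

```text
t: 21.35
tool_pos: [0.4401, -0.0787, 0.1271]
tool_rot: [-0.174, 0.685, -0.685, 0.174]
contact_force: [0.5, -0.2, -1.6]
opening: 0.214
```

Run:
```python
from mv import *; from poses import *
adv([-1, 1.24, 7.2, 3.68, 0, -0.0473, 0]); p,Rm,s=meas(); print(p,s["contact_force"],lifter_now(),load()[0])
```

```text
[ 0.44013233 -0.07868921  0.12708781] [ 0.46071938 -0.20521171 -1.59564517] (np.float64(0.47177249076702343), np.float64(-0.061516549520800476), np.float64(0.49725893480905614), np.float64(0.003387811108597122)) [ 0.43997233 -0.07896645  0.12825695]
```

Underside 3.4 mm up; lower the rest, then open part way.

{"op": "play_rows", "data": {"increments": [[-1,0,0.12,0,0,0,0],[-1,0,0.24,0,0,0,0],[-1,0,0.32,0,0,0,0],[-1,0,0.35,0,0,0,0],[-1,0,0.35,0,0,0,0]]}}

```text
t: 21.98
tool_pos: [0.4401, -0.0789, 0.1239]
tool_rot: [0.174, -0.685, 0.685, -0.174]
contact_force: [0.5, 0.4, -1.1]
opening: 0.209
```

{"op": "play_rows", "data": {"increments": [[-0.5,0,0.35,0,0,0,0],[-0.3,0,0,0,0,0,0],[-0.1,0,0,0,0,0,0],[0.2,0,0,0,0,0,0],[0.2,0,0,0,0,0,0],[0.2,0,0,0,0,0,0]]}}

```text
t: 22.72
tool_pos: [0.4401, -0.0789, 0.1239]
tool_rot: [0.174, -0.685, 0.685, -0.174]
contact_force: [-0.4, -0.3, 0.7]
opening: 0.601
```

Run:
```python
from mv import *; from poses import *
adv([-1,0,.35,0,0,0,0]); p,Rm,s=meas(); print(p,s["contact_force"],lifter_now(),s["opening"],load()[0])
```

```text
[ 0.44008162 -0.0788605   0.12386513] [-0.37232489 -0.27154417  0.69736135] (np.float64(0.47172748864358216), np.float64(-0.061698373783354264), np.float64(0.4969262890844706), np.float64(0.00016513213619873124)) 0.6005233745456243 [ 0.43996948 -0.07896172  0.12475695]
```

My opening call carried over a stray 3.5 mm dip in its first row; I'll check that the lifter was not disturbed. Raising straight up and back, then looking.

{"op": "play_rows", "data": {"increments": [[0.2,0,-1.5,0,0,0,0],[0.2,0,-4,0,0,0,0],[0.2,0,-7,0,0,0,0],[0.2,0,-10,0,0,0,0],[0.2,0,-13,2,0,0,0],[0.2,0,-16,6,0,0.1,0],[0.2,0,-18,11,0,0.2,0],[0.2,0,-18,16,0,0.3,0]]}}

```text
t: 23.72
tool_pos: [0.5178, -0.2209, 0.3074]
tool_rot: [0.067, -0.703, 0.705, -0.07]
contact_force: [0.3, 0.2, -0.4]
opening: 0.597
```

{"op": "play_rows", "data": {"increments": [[0.2,1,0,5,0,0.1,0],[0.2,2,0,10,0,0.2,0],[0.2,4,0,15,0,0.3,0],[0.2,6,0,20,0,0.4,0],[0.2,6,0,24,0,0.4,0],[0.2,6,0,24,0,0.4,0]]}}

```text
t: 24.48
tool_pos: [0.5031, -0.4697, 0.3043]
tool_rot: [-0.073, -0.703, 0.704, 0.073]
contact_force: [-0.8, 0.6, 0.2]
opening: 0.602
```

Run:
```python
from mv import *; from poses import *
p,Rm,s=meas(); print(s["t"],p,s["contact_force"])
ims={n:read_camera(n)[:,:,::-1].copy() for n in("top","side")}
for n in ims: cv2.imwrite(f"pics/{n}14.png",ims[n])
B={"top":(215,193,252,224),"side":(262,266,306,312)}
x0=[*(W(*rp,[[0,-50,40]])[0][:2]),rp[2]]
for sel in (("top",),("side",),("top","side")):
    v,e,A=soapfit(ims,{n:B[n] for n in sel},x0,.04); print(sel,"vs bay mm",(R.from_rotvec([0,0,-rp[2]]).apply(np.r_[v[:2]-x0[:2],0])*1000).round(1),"dyaw",v[2]-rp[2],e)
L=models(wp,None,[.4717,-.0617,.497],[*v,.04])
overlay("top",ims["top"],(180,165,400,285),3.6,L,"pics/f1.png")
overlay("side",ims["side"],(230,200,380,350),4,L,"pics/f2.png")
cv2.imwrite("pics/f3.png",crop("",ims["side"],230,200,380,350,4)); cv2.imwrite("pics/f4.png",crop("",ims["side"],290,100,400,190,6))
```

```text
24.475 [ 0.5030996  -0.46968529  0.30430159] [-0.76492702  0.61702615  0.18321534]
('top',) vs bay mm [-0.3  0.5  0. ] dyaw 0.004953305336271155 5.573501990169936
('side',) vs bay mm [ 1.4 -0.9  0. ] dyaw 0.01012770850017107 7.323699770471126
('top', 'side') vs bay mm [ 0.8 -0.6  0. ] dyaw 0.0059149056405276845 16.18064379903712
```

View pics/f1.png

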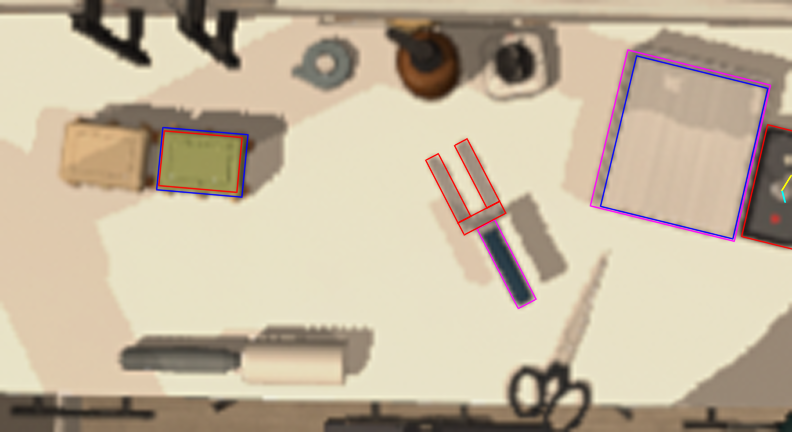

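View pics/f2.png

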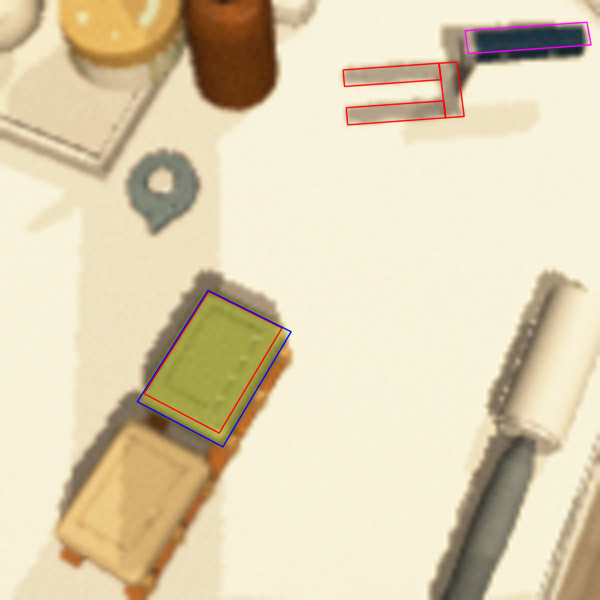

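View pics/f4.png

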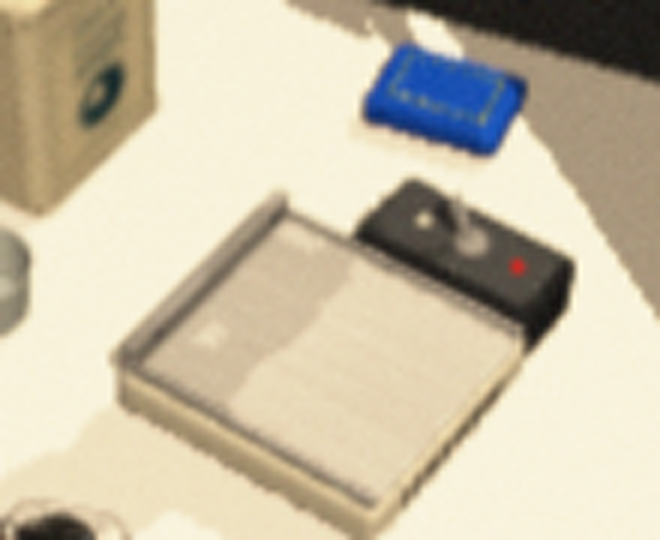

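View pics/top14.png

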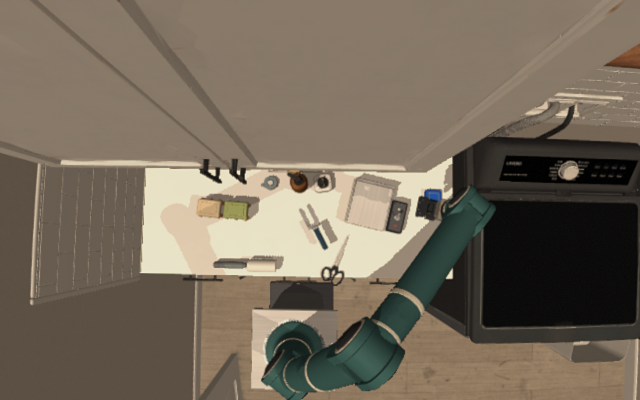

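The final pictures show:
- The bar is on the slats at (235,210), within about 1 mm of the bay centre.
- The lifter lies flat at (313,228).
- The toggle leans to the white mark.
- The bystanders and the cured bar are unmoved, and the robot is clear.

Handing in.

```bash
python3 -c "
from bench import workorder,env
print(env.state()['dq'].round(3)); print(workorder.close_job())"
```

```text
[-0.021 -0.012 -0.013  0.017  0.002 -0.004  0.   ]
the job is handed in; nothing more can be done
None
```

I flipped the toggle off, slid the lifter under the green bar, set the bar on the slats of the free bay, and drew the tines out. The lifter lies flat on the worktop, about 3 cm nearer the robot than where it started. The job is handed in at about 24.5 s of the 72 s allowed.

**Last checks:**
- **Bar position:** the top camera puts the bar 0.3 mm forward and 0.5 mm to the left of the bay centre, about 0.005 rad off square. The side camera disagrees slightly: 1.4 mm back, 0.9 mm to the right, 0.010 rad. That is within the 2 mm calibration.
- **Toggle:** the bat leans towards the white mark.
- **Everything else:** the lifter matches its flat outline, and by eye in the final pictures the pump, timer, tape, blue bar and cured bar have not moved.

**One slip:** my opening call carried a stray 3.5 mm downward step for 1/8 s while the fingers were letting go of the lifter. Wrist force and height read normal afterwards, and the lifter had not moved.

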